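Clip the herb jar into the niche door's rail and shut the door

ROBOT

A 6-joint arm with a two-finger parallel gripper is mounted at the origin on the work surface. World frame = base frame: x ahead of the robot, y to its left, z up, the work surface at z = 0. Lengths are in m, angles in rad, forces in N, time in s.
With the tool pointing down it reaches from about 0.35 to 0.775 m from the base axis. Payload 7.3 kg.
Tool frame: the origin (TCP) lies midway between the tips of the shut fingers; the grasp point (between the pads) lies robot.grasp_offset behind it (robot.grasp_offset is the distance from the TCP to the grasp point, in m); z points along the fingers, x is the direction in which the jaws open and shut, and the axes are right-handed (so a half turn about z gives the same grasp; the last joint's range is limited). The gripper opens to 92 mm and grips with 3 to 60 N. Pads are 19 mm wide; open, the fingers measure 130 mm over their backs; the gripper's body (75 mm by 190 mm) begins 47 mm behind the grasp point.
Start: joints at [-1.263, 0.342, 1.524, -0, 1.275, -0.146], TCP at [0.23, -0.472, 0.227] pointing down, gripper open.
Joint ranges: [-2.53, 2.53], [-0.77, 2.02], [0.04, 2.7], [-1, 4.14], [0.28, 2.66], [-3.11, 3.11]. Speed limits (rad/s): [2.57, 2.57, 3.14, 3.14, 3.14, 3.14].

INTERFACE

Orientations are given as [roll, pitch, yaw] about the fixed x, y, z axes, in that order (R = Rz(yaw) Ry(pitch) Rx(roll)).
In Python, from cell import robot gives the robot as it stands. The module is installed in compiled form; this text tells all that it offers.
- The arm moves only by the tool move_arm, never from a script. Its argument "increments" is a list of rows, each a list of 7 numbers: the finger opening in mm, from 0 to 91.8, then the shift along the tool's x, y, z in mm, then the turn, a rotation vector about the tool's x, y, z in rad. A call has 1 to 12 rows; each row shifts and turns the pose as measured when the row begins, along the tool's axes as they then stand; what a row does not reach is not made up. A row lasts 1/8 s, in which the tool goes at most 62.5 mm and 10.7 degrees, less where a joint would pass 70% of its speed; a pose out of reach is approached as far as the arm can. A call is refused whole if a number of a shift passes 62.5 or a number of a turn 0.188, either way. A call with a gripper value outside its range is refused whole. The fingers move at their own pace and stop on an object; "newtons" is the grip in N (left out, the last holds). Time passes only in rows, so rows that do not move let the fingers close. It gives the time, the measured TCP pose, the force and the opening at its end, in the units of the state.
- robot.observe(): the state, without advancing time (a new reading comes with each control period).
- robot.read_camera(name): name is "side" or "top" or "wrist"; returns a dict with "img" (384x512x3 uint8, red, green, blue), "fx", "fy", "cx", "cy" (pixels), "T" (4x4, takes a point from camera to world coordinates). Camera axes: x right, y down, z forward; pixel columns grow to the right and rows downward; lengths in m; the calibration is good to about 2 mm. A picture is of the moment at which its call begins. There is no depth.
- robot.hand_in(): hands the job in, once; it reports no verdict.
Trained networks look in the newest picture that a camera, given by its name, has taken for a name from the list of things; names that differ only in an ending like _2 or _b are one class to them, and where a whole thing is asked for, a point or a joint stands for the part that bears it (a point fixed in the world has none). Each returns a list of dicts, best first, with "conf" (0 to 1); they miss things now and then, are a little off and sometimes report something else, mostly with a low value. They report only what shows in the picture. A call takes as long as a camera call. They do not tell look-alikes from the thing itself.
- robot.look_for(thing, camera): "rect" ([left, top, width, height] in pixels, round what is visible of it).
The state is a dict: "time": time; "qpos": joint angles; "qvel": joint speeds; "joint_efforts": joint torques, N m; "tool_pos": TCP position; "tool_rot": TCP orientation; "contact_force": force on the tool from outside, world axes, zero at the start; "torque": the same for the moment, N m; "opening": finger opening in m.
Only numpy, scipy, OpenCV 4.12 (cv2) and the standard library are available. Lean on these libraries where they do the work, as an engineer would, in place of code of your own. Each camera call takes 0.05 s, during which the arm holds its last target.

TASK

Swing the little wooden niche door fully open to its stop, then bring the loose small glass jar upright to the free clip on the inside of the door and push it straight in from the front, without ramming it, until it snaps home on the ledge. Then close the door completely with the jar in it, and leave everything else standing where it is.

Things in the scene. Friction and masses are not known exactly. Their poses are not given: they have to be found in the camera images.
- jar_centre (a point): the loose small glass jar to be put away: a plain cylinder 44 mm across and 120 mm tall over all, 0.17 kg give or take a third, green herbs inside, the top 26 mm is a steel cap of the same 44 mm width; it starts standing upright on the table. This point is its centre, 60 mm above its underside; its z axis is the jar's axis, up
- door (a joint): angle of the small wooden door in rad: 0 = shut, flush with the front of the niche; it grows as the door swings outwards, to the stop at 1.6. It starts ajar and stays where it is left (light hinge friction, about 0.12 N m, no latch)
- niche: the fixed low niche of cream tiles. Origin on the table below the hinge line of its door; x runs along its front the way the shut door points (hinge to free edge), y into the niche, z up. The masonry is 100 mm wide and 135 mm high on either side of the door; plinth 27 mm, back wall 222 mm high, 170 mm behind the front; no roof
- door_hinge (a point): on the door's hinge line, 80 mm above the table; axes turn with the door: x from hinge to free edge, y through the door from the outer (knob) side to the inner (clip) side, z up. The wooden panel reaches 213 mm from the hinge line, is 14 mm thick (outer face y = 0, inner face y = 14 mm) and spans 30 to 130 mm above the table
- door_knob (a point): middle of the round wooden knob on the door's outer face, 185 mm from the hinge line, 18 mm out from the face, 100 mm above the table; 24 mm thick, standing 31 mm out along the door's -y. It can be pinched from above across the door's x axis, or pushed. Axes as the door's
- clip_seat (a point): where the jar's centre must be when home in the free clip: 135 mm from the hinge line, 32 mm out from the door's inner face, 108 mm above the table. Axes as the door's. The jar goes in upright from the open side along the door's -y and then touches the white rail behind. Pressing it with more than about 35 N against rail or ledge is ramming
- canister: bystander: steel canister with a clamp-lock lid, 100 mm across (the wire clamp stands out 12 mm to its -x side), 146 mm tall, origin under its middle
- mug: bystander: blue mug, 80 mm across, 88 mm tall, handle reaching about 35 mm out on its +y side, origin under its middle
- lighter: bystander: red plastic gas-stove lighter lying flat, 200 mm long along its x axis, 26 mm wide, 18 mm tall, origin under its middle
- tea_tin: bystander: green tea tin with brass lid, 87 mm square, 121 mm tall, origin under its middle
- pan: bystander: aluminium milk pan standing on the table, 156 mm across, 85 mm tall, with a black handle reaching 225 mm from its middle along its -y; origin under its middle
- clip_mouth (a point): midway between the lips of the free clip's two white sprung arms (98 to 122 mm above the table), 14 mm out from clip_seat, 110 mm above the table. The jar touches the lips when 31 mm out of its seat; pushing it past them takes about 7 to 10 N, with the peak 18 to 26 mm out; from there the force drops, gone by 10 mm out, and the arms draw it home
- ledge (a point): top of the wooden ledge below the free clip, 48 mm above the table, reaching 58 mm out from the door's inner face; the jar at home stands on it, its cap above the door's top edge (jar top 168 mm above the table), with free space above the door on all sides of the cap
- red_jar (a point): centre of a like jar with red contents, part of the door, that fills the other clip, 55 mm from the hinge line
Things that resemble listed ones, but are neither listed nor needed, are in the scene too. Several things look just like the part that bears jar_centre: the one meant starts farthest from the robot's base.

How it is judged:
By the outcome, as a careful person would: the job done as asked, in the order asked, and still so for the second after the job is handed in, with the robot touching nothing.
It also fails if it takes over 69 s, if anything falls off the work surface, if the arm or the gripper's body presses on something with over 40 N, if the wrist force passes 120 N, or if a joint passes its speed limit or range.

## Working session

There is one attempt and no reset: what is moved stays moved. The work goes in short steps, Python scripts to look and compute and a tool call to move; the robot and the scene stay as the last step left them, time stands still between calls to the robot, and variables do not carry over. Pictures are saved under pics/ and viewed, and the job is handed in when it is done.

Besides the shell and the picture viewer there is one more tool, called after "Request:" as name([rows], argument=value, ...), one row to a line, values as JSON. move_arm: Moves the arm, as the interface text tells. Its arguments: {"type":"object","properties":{"increments":{"type":"array"},"newtons":{"type":"number"}},"required":["increments"]}

```bash
mkdir -p pics
python3 - <<'E'
from cell import robot
import cv2
print(robot.observe(), robot.grasp_offset)
for n in ["side","top","wrist"]:
    c=robot.read_camera(n); cv2.imwrite(f"pics/{n}0.png",c["img"][:,:,::-1])
    print(n,c["fx"],c["fy"],c["cx"],c["cy"],c["T"].round(4).tolist())
    if n!="wrist":
        for t in ["jar_centre","door","door_knob","niche","canister","mug","clip_seat"]:
            try: print(t,[(round(d["conf"],2),[int(v) for v in d["rect"]]) for d in robot.look_for(t,n)][:5])
            except Exception as e: print(t,e)
E
```

```text
{'time': 0.0, 'qpos': array([-1.26303505e+00,  3.42715162e-01,  1.52501582e+00, -2.01348638e-06,
        1.27542481e+00, -1.46005702e-01]), 'qvel': array([-3.70751471e-04, -7.10776413e-04,  5.78716737e-04,  6.16710185e-05,
       -8.58711597e-04,  1.44921691e-04]), 'joint_efforts': array([ 1.03851903e-04, -4.31238484e+01, -2.44222856e+01,  7.16771325e-02,
        5.57654025e-02, -1.25732709e-04]), 'tool_pos': array([ 0.23002565, -0.4714629 ,  0.22604932]), 'tool_rot': array([-3.14136714e+00,  1.54678407e-03, -1.11702859e+00]), 'contact_force': array([-0.17957486, -0.31688906, -0.35590874]), 'torque': array([ 0.00744681, -0.03738341,  0.01553345]), 'opening': 0.09168464929737734} 0.0188
side 401.962589886791 401.962589886791 252.23072119823559 188.95434468588758 [[-0.9981, -0.0392, 0.0468, 0.46], [-0.0608, 0.7022, -0.7094, 0.8901], [-0.0051, -0.7109, -0.7033, 1.0379], [0.0, 0.0, 0.0, 1.0]]
jar_centre [(0.87, [234, 166, 16, 35]), (0.68, [220, 149, 16, 36]), (0.63, [282, 190, 14, 35]), (0.55, [242, 185, 14, 28])]
door [(0.91, [198, 242, 73, 47])]
door_knob [(0.68, [163, 231, 191, 152])]
[... 235 characters left out ...]
94.2137141828431 [[0.0063, -0.9952, 0.0975, 0.3928], [-0.9997, -0.0041, 0.0224, -0.0472], [-0.0219, -0.0976, -0.995, 1.5483], [0.0, 0.0, 0.0, 1.0]]
jar_centre [(0.7, [276, 180, 12, 15]), (0.63, [245, 229, 14, 10]), (0.56, [299, 164, 18, 16]), (0.46, [255, 188, 10, 16])]
door [(0.89, [163, 154, 33, 63])]
door_knob [(0.88, [162, 155, 31, 66])]
niche [(0.78, [72, 141, 136, 139])]
canister [(0.93, [289, 212, 33, 34])]
mug [(0.78, [339, 176, 28, 30])]
clip_seat [(0.68, [160, 155, 30, 66])]
wrist 292.9486969777572 292.9486969777572 256.55424232410166 189.9023581836553 [[0.4387, -0.8697, -0.2262, 0.2908], [-0.8986, -0.4245, -0.1107, -0.4415], [0.0003, 0.2518, -0.9678, 0.3847], [0.0, 0.0, 0.0, 1.0]]
```

Run:
```python
import cv2
a=cv2.imread("pics/side0.png");cv2.imwrite("pics/side0b.png",cv2.resize(a[100:384,120:420],(800,757))[:600]); 
cv2.imwrite("pics/side0c.png",cv2.resize(a[220:370,150:350],(800,600),interpolation=cv2.INTER_CUBIC))
a=cv2.imread("pics/top0.png");cv2.imwrite("pics/top0b.png",cv2.resize(a[110:310,130:390],(780,600),interpolation=cv2.INTER_CUBIC))
```

```text
(no output)
```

View pics/side0.png

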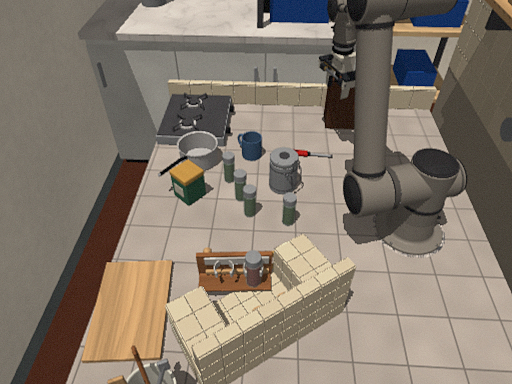

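View pics/top0.png

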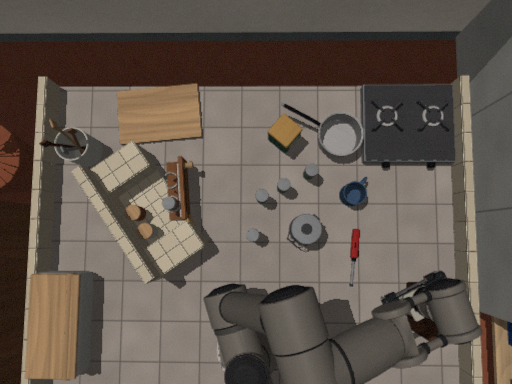

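```bash
echo
```

```text
(no output)
```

View pics/side0b.png

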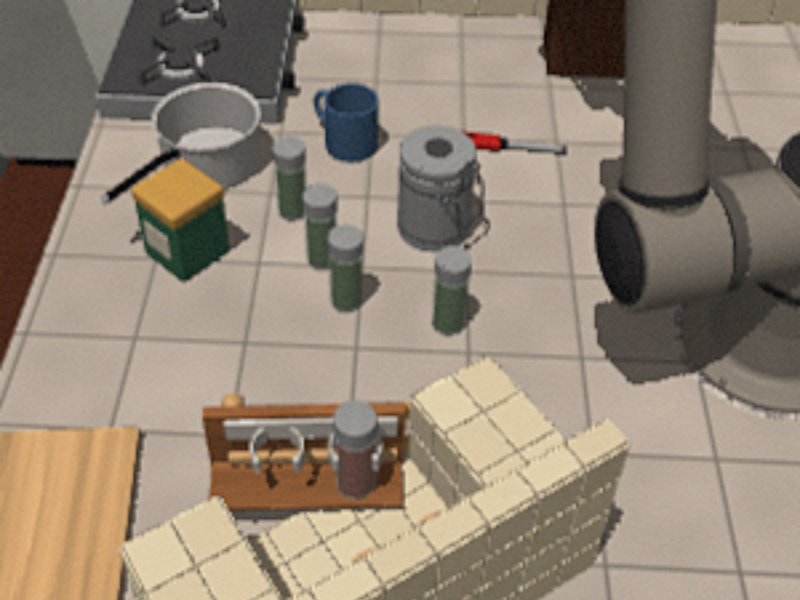

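View pics/side0c.png

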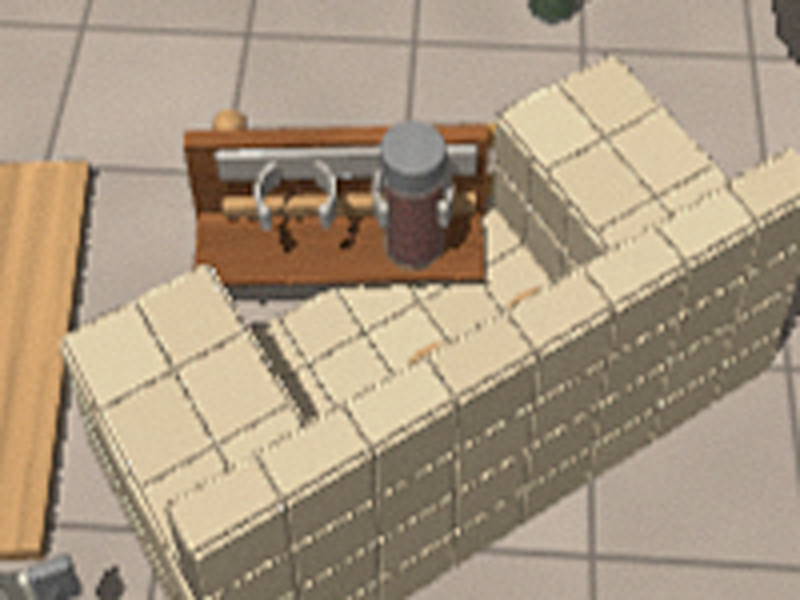

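View pics/top0b.png

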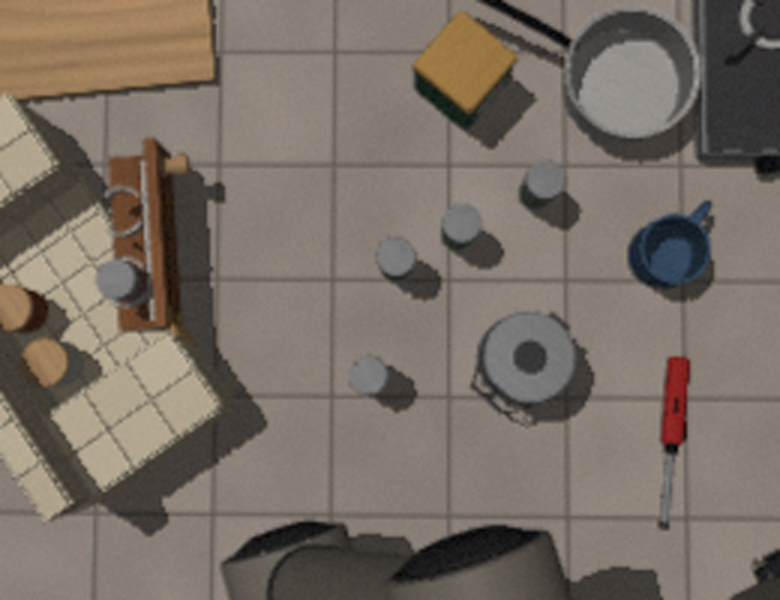

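Top view: four look-alike jars with caps at about (312,170), (284,184), (262,195), (253,235); the door is ajar at (178,188), its knob at (190,164). I'll turn these pixels into positions.

```bash
cat > h.py <<'E'
import numpy as np, cv2
from scipy.optimize import least_squares
from scipy.spatial.transform import Rotation as R
def ray(c,u,v):
    d=np.array([(u-c["cx"])/c["fx"],(v-c["cy"])/c["fy"],1.0]); return c["T"][:3,3],c["T"][:3,:3]@d
def atz(c,u,v,z):
    o,d=ray(c,u,v); return o+d*(z-o[2])/d[2]
def proj(c,p):
    p=np.atleast_2d(p); q=(p-c["T"][:3,3])@c["T"][:3,:3]
    return np.c_[q[:,0]/q[:,2]*c["fx"]+c["cx"],q[:,1]/q[:,2]*c["fy"]+c["cy"]]
def niche2w(P,p):  # P=(x,y,yaw)
    p=np.atleast_2d(p); c,s=np.cos(P[2]),np.sin(P[2])
    return np.c_[P[0]+c*p[:,0]-s*p[:,1],P[1]+s*p[:,0]+c*p[:,1],p[:,2]]
def door2w(P,p):  # P=(hx,hy,yaw,ang); z above table ; outward swing = x turns toward -y => negative rot
    return niche2w((P[0],P[1],P[2]-P[3]),p)
E
python3 - <<'E'
from h import *
from cell import robot
c=robot.read_camera("top"); s=robot.read_camera("side")
import pickle; pickle.dump((c,s),open("cams0.pkl","wb"))
for n,(u,v) in dict(A=(545,180),B=(462,223),C=(396,256),D=(368,375)).items():
    p=atz(c,130+u/3,110+v/3,.12); print(n,p.round(4),np.hypot(*p[:2]).round(4))
for n,(u,v) in dict(A=(290,149),B=(320,196),C=(346,239),D=(453,262)).items():
    # side0b scale 8/3 offset 120,100: cap top centre
    p=atz(s,120+u*3/8,100+v*3/8,.12); print(n,p.round(4),np.hypot(*p[:2]).round(4))
for n,(u,v,z) in dict(hb_hinge=(165,332,.135),hb_out=(220,405,.135),hb_back=(100,490,.135),fb_out=(8,95,.135),fb_in=(60,160,.135),door_hinge_end=(165,325,.13),door_free=(150,140,.13),knob=(177,164,.1)).items():
    print(n,atz(c,130+u/3,110+v/3,z).round(4))
for n,(u,v,z) in dict(hb_hinge=(497,123,.135),hb_out=(612,57,.135),hb_back=(725,178,.135),fb_in=(208,268,.135),fb_out=(63,345,.135),door_free=(186,132,.13),door_h=(492,127,.13),knob=(230,122,.1)).items():
    print("side",n,atz(s,150+u/4,220+v/4,z).round(4))
E
```

```text
A [ 0.6148 -0.208   0.12  ] 0.649
B [ 0.5662 -0.1157  0.12  ] 0.5779
C [ 0.5291 -0.0425  0.12  ] 0.5308
D [ 0.3974 -0.0122  0.12  ] 0.3975
A [ 0.6143 -0.1975  0.12  ] 0.6452
B [ 0.5668 -0.1076  0.12  ] 0.5769
C [ 0.5289 -0.0322  0.12  ] 0.5299
D [ 0.3993 -0.0006  0.12  ] 0.3993
hb_hinge [0.4429 0.2104 0.135 ]
hb_out [0.3638 0.1485 0.135 ]
hb_back [0.2713 0.2774 0.135 ]
fb_out [0.7069 0.3926 0.135 ]
fb_in [0.6334 0.3319 0.135 ]
door_hinge_end [0.4507 0.2114 0.13  ]
door_free [0.6571 0.2328 0.13  ]
knob [0.6351 0.2072 0.1   ]
side hb_hinge [0.4445 0.2183 0.135 ]
side hb_out [0.3636 0.1554 0.135 ]
side hb_back [0.291 0.255 0.135]
side fb_in [0.6269 0.3433 0.135 ]
side fb_out [0.7082 0.4023 0.135 ]
side door_free [0.6591 0.2346 0.13  ]
side door_h [0.4478 0.2182 0.13  ]
side knob [0.6355 0.2024 0.1   ]
```

Jar A, side (228,155), top (312,170), is the farthest from the base (0.65 m vs 0.58, 0.53, 0.40). I'll confirm it in an enlarged crop and refine the niche corners at the same time.

Run:
```python
import cv2,numpy as np
s=cv2.imread("pics/side0.png");t=cv2.imread("pics/top0.png")
z=lambda a,x,y,w,h,k:cv2.resize(a[y:y+h,x:x+w],None,fx=k,fy=k,interpolation=cv2.INTER_CUBIC)
def grid(im,x,y,k,st=10):
    for i in range(0,im.shape[1]//k,st): cv2.putText(im,str(x+i),(i*k,10),0,.35,(0,0,255),1); cv2.line(im,(i*k,0),(i*k,im.shape[0]),(0,0,255) if 0 else (90,90,200),1)
    for i in range(0,im.shape[0]//k,st): cv2.putText(im,str(y+i),(0,i*k+10),0,.35,(255,0,0),1); cv2.line(im,(0,i*k),(im.shape[1],i*k),(90,90,200),1)
    return im
A=grid(z(t,295,150,40,40,10),295,150,10);B=grid(z(s,210,140,40,50,10),210,140,10)
c=np.zeros((500,800,3),np.uint8);c[:400,:400]=A;c[:500,400:]=B;cv2.imwrite("pics/jarA.png",c)
cv2.imwrite("pics/tn.png",grid(z(t,70,135,145,148,4)[:592],70,135,4))
cv2.imwrite("pics/sn.png",grid(z(s,160,225,200,120,4),160,225,4))
```

```text
(no output)
```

View pics/jarA.png

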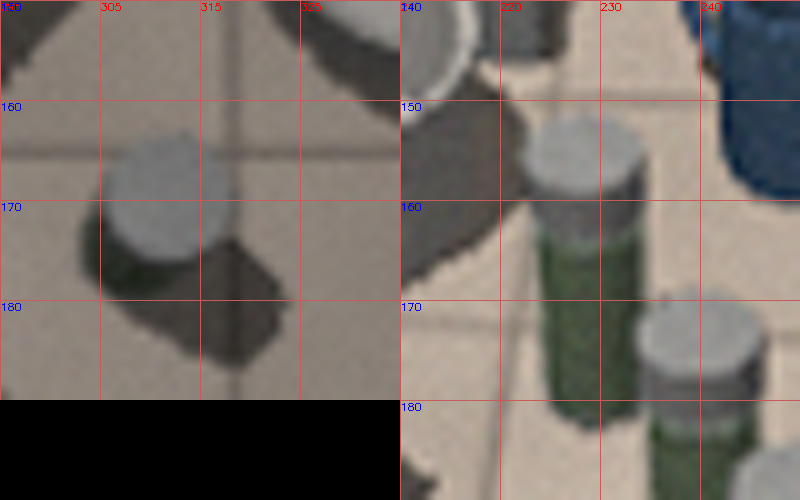

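View pics/tn.png

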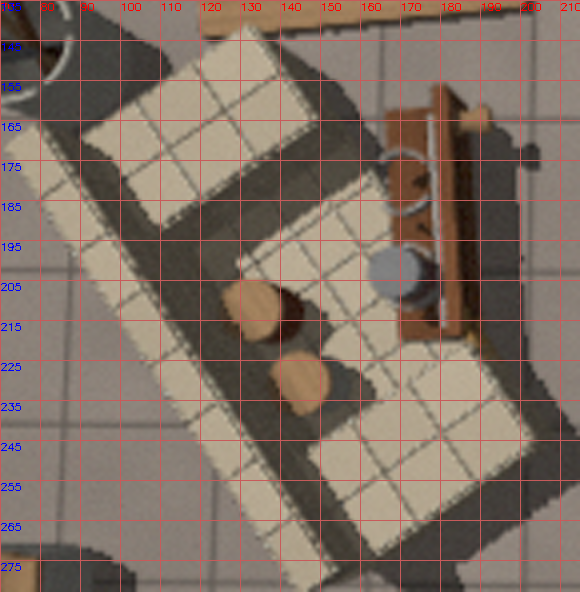

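View pics/sn.png

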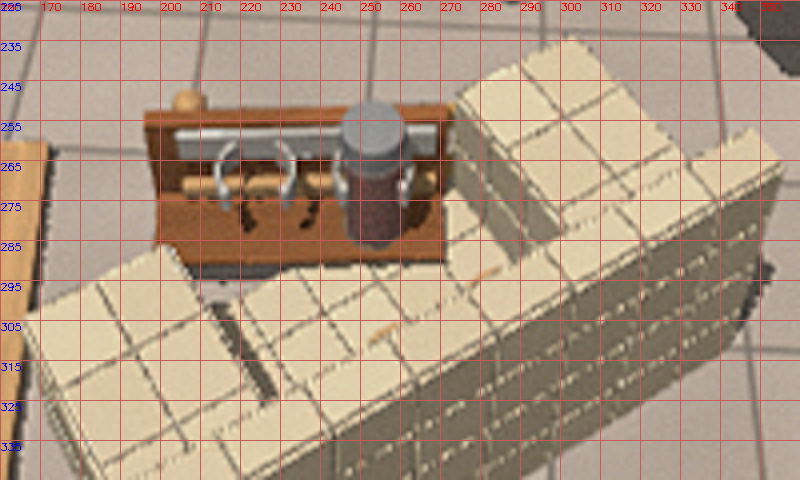

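```bash
cat > fit0.py <<'E'
from h import *
import pickle
c,s=pickle.load(open("cams0.pkl","rb"))
def tri(a,b):
    f=lambda p:np.r_[proj(c,p)[0]-a,proj(s,p)[0]-b]
    r=least_squares(f,[.5,.1,.1]); return r.x.round(4),r.fun.round(2)
print("jarA",tri((311.8,169.7),(228.5,155.5)))
pk=dict(hb_out=((203,245),(303,233.7)),hb_hinge=((188,221),(274.5,249.2)),fb_in=((149.2,165.5),(203,286.2)),fb_out=((132,141.2),(165.5,304.5)))
for k,v in pk.items(): print(k,tri(*v))
# door: panel top corners
dk=dict(free_out=((183,156),None))
E
python3 fit0.py
```

```text
jarA (array([ 0.6169, -0.2094,  0.1117]), array([ 0.  ,  0.05, -0.05, -0.01]))
hb_out (array([0.3634, 0.1502, 0.131 ]), array([-0.01,  0.1 , -0.09, -0.01]))
hb_hinge (array([0.4431, 0.2028, 0.1213]), array([ 0.02, -0.25,  0.21,  0.02]))
fb_in (array([0.6265, 0.3363, 0.1276]), array([ 0.  ,  0.23, -0.18, -0.03]))
fb_out (array([0.7102, 0.396 , 0.1318]), array([-0.02, -0.29,  0.21,  0.04]))
```

Jar A (top 311.8,169.7; side 228.5,155.5) is an upright green-herb jar with a steel cap, it is at about (0.616,−0.205) and the farthest one, so it is the one meant. The door comes first: I'll push it open from the inside near its free edge.

```bash
cat >> h.py <<'E'
def plan(st, goal, yaw, n, opening):
    "rows from state to goal xyz (TCP), yaw, in n rows: tool-frame mm and rad"
    p=st["tool_pos"].copy(); Rm=R.from_euler("xyz",st["tool_rot"]).as_matrix()
    Rg=R.from_euler("xyz",[np.pi,0,yaw]).as_matrix()
    w=R.from_matrix(Rm.T@Rg).as_rotvec(); out=[]
    d=(np.array(goal)-p)/n
    for i in range(n):
        Ri=Rm@R.from_rotvec(w*i/n).as_matrix()
        out.append([opening]+[round(float(v),1) for v in Ri.T@d*1000]+[round(float(v),3) for v in w/n])
    for r in out: print(r,end=",\n")
def show(st):
    print("t",round(st["time"],3),"p",(st["tool_pos"]*1000).round(1),"rpy",st["tool_rot"].round(3),"F",st["contact_force"].round(1),"open",round(st["opening"]*1000,1))
E
python3 - <<'E'
from h import *; from cell import robot
st=robot.observe(); show(st)
plan(st,[.632,.287,.20],-1.496,15,0)
E
```

```text
t 0.95 p [ 230.2 -471.9  226.7] rpy [ 3.142 -0.    -1.117] F [-0.8 -0.5  0.5] open 91.9
[0, -33.7, -46.3, 1.8, 0.0, -0.0, 0.025],
[0, -34.9, -45.4, 1.8, 0.0, -0.0, 0.025],
[0, -36.0, -44.5, 1.8, 0.0, -0.0, 0.025],
[0, -37.1, -43.6, 1.8, 0.0, -0.0, 0.025],
[0, -38.2, -42.6, 1.8, 0.0, -0.0, 0.025],
[0, -39.3, -41.6, 1.8, 0.0, -0.0, 0.025],
[0, -40.3, -40.6, 1.8, 0.0, -0.0, 0.025],
[0, -41.3, -39.6, 1.8, 0.0, -0.0, 0.025],
[0, -42.3, -38.5, 1.8, 0.0, -0.0, 0.025],
[0, -43.3, -37.5, 1.8, 0.0, -0.0, 0.025],
[0, -44.2, -36.4, 1.8, 0.0, -0.0, 0.025],
[0, -45.1, -35.2, 1.8, 0.0, -0.0, 0.025],
[0, -46.0, -34.1, 1.8, 0.0, -0.0, 0.025],
[0, -46.8, -32.9, 1.8, 0.0, -0.0, 0.025],
[0, -47.7, -31.7, 1.8, 0.0, -0.0, 0.025],
```

Request:
move_arm([
  [0, -34, -46, 0, 0, 0, 0.025],
  [0, -35, -45, 0, 0, 0, 0.025],
  [0, -36, -44, 0, 0, 0, 0.025],
  [0, -37, -43, 0, 0, 0, 0.025],
  [0, -38, -43, 0, 0, 0, 0.025],
  [0, -39, -42, 0, 0, 0, 0.025],
  [0, -40, -41, 0, 0, 0, 0.025],
  [0, -41, -40, 0, 0, 0, 0.025],
  [0, -42, -39, 0, 0, 0, 0.025],
  [0, -43, -37, 0, 0, 0, 0.025],
  [0, -44, -36, 0, 0, 0, 0.025],
  [0, -45, -35, 0, 0, 0, 0.025],
], newtons=10)

```text
time: 2.45
tool_pos: [0.5642, 0.1462, 0.2277]
tool_rot: [-3.135, -0.005, -1.435]
contact_force: [0.8, -0.6, -0.3]
opening: 0.0002
```

Run:
```python
from h import *; from cell import robot
st=robot.observe(); show(st)
w=robot.read_camera("wrist"); cv2.imwrite("pics/w1.png",w["img"][:,:,::-1])
import pickle; pickle.dump(w,open("w1.pkl","wb")); print(w["T"].round(3))
plan(st,[.634,.287,.20],-1.496,3,0)
```

```text
t 2.45 p [564.2 146.2 227.7] rpy [-3.135 -0.005 -1.435] F [ 0.8 -0.6 -0.3] open 0.2
[[ 0.136 -0.961 -0.242  0.63 ]
 [-0.991 -0.13  -0.038  0.157]
 [ 0.005  0.245 -0.969  0.386]
 [ 0.     0.     0.     1.   ]]
[0, -43.4, -29.4, 9.2, -0.002, -0.002, 0.02],
[0, -44.0, -28.5, 9.2, -0.002, -0.002, 0.02],
[0, -44.5, -27.6, 9.2, -0.002, -0.002, 0.02],
```

View pics/w1.png

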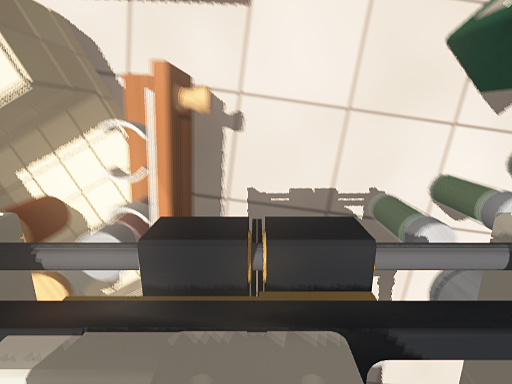

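The wrist view shows the free end of the panel's top edge at (155,62)–(189,70), the rail as a white line at x≈150, and the knob at (195,98).

Run:
```python
from h import *; import pickle
w=pickle.load(open("w1.pkl","rb"))
for u,v,z in [(153,61,.13),(172,66,.13),(165,215,.13),(171,215,.13),(195,98,.112),(150,75,.12)]: print(u,v,atz(w,u,v,z).round(4))
for P in [(.447,.213,.62,.545)]:
    for p in [(.213,0,.13),(.213,.014,.13),(.1,.014,.13),(.1,0,.13),(.185,-.018,.112)]: print(p,door2w(P,p).round(4),proj(w,door2w(P,p)).round(1))
```

```text
153 61 [0.6613 0.2444 0.13  ]
172 66 [0.6596 0.2289 0.13  ]
165 215 [0.5309 0.2269 0.13  ]
171 215 [0.5317 0.2215 0.13  ]
195 98 [0.6379 0.2119 0.112 ]
150 75 [0.6511 0.2498 0.12  ]
(0.213, 0, 0.13) [[0.6594 0.229  0.13  ]] [[172.   66.3]]
(0.213, 0.014, 0.13) [[0.6584 0.2429 0.13  ]] [[154.7  65.1]]
(0.1, 0.014, 0.13) [[0.5457 0.2345 0.13  ]] [[157.7 198.7]]
(0.1, 0, 0.13) [[0.5467 0.2205 0.13  ]] [[173.2 199.6]]
(0.185, -0.018, 0.112) [[0.6328 0.2089 0.112 ]] [[197.9 104.3]]
```

Request:
move_arm([
  [0, -44, -31, 9, 0, 0, 0.02],
  [0, -45, -30, 9, 0, 0, 0.02],
  [0, -45, -30, 9, 0, 0, 0.02],
  [0, 0, 0, 0, 0, 0, 0],
])

```text
time: 3.0
tool_pos: [0.6428, 0.302, 0.1973]
tool_rot: [-3.135, -0.002, -1.493]
contact_force: [-0.4, -0.9, 0.3]
opening: -0.0001
```

Run:
```python
from h import *; from cell import robot
st=robot.observe(); show(st)
w=robot.read_camera("wrist"); cv2.imwrite("pics/w2.png",w["img"][:,:,::-1])
import pickle; pickle.dump(w,open("w2.pkl","wb"))
plan(st,[.639,.2876,.09],-1.496,3,0)
```

```text
t 3.0 p [642.8 302.  197.3] rpy [-3.135e+00 -2.000e-03 -1.493e+00] F [-0.4 -0.9  0.3] open -0.1
[0, 4.6, 1.9, 35.8, -0.002, -0.001, 0.001],
[0, 4.7, 1.8, 35.8, -0.002, -0.001, 0.001],
[0, 4.7, 1.7, 35.8, -0.002, -0.001, 0.001],
```

View pics/w2.png

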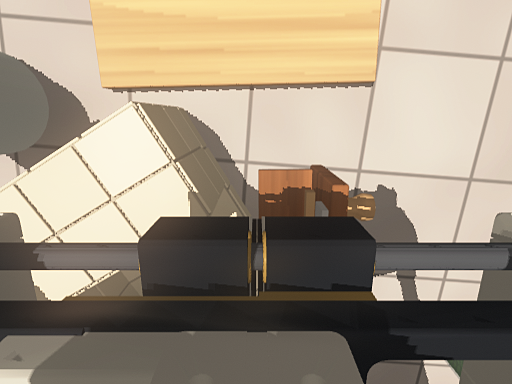

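Request:
move_arm([
  [0, 5, 2, 36, 0, 0, 0],
  [0, 5, 2, 36, 0, 0, 0],
  [0, 5, 2, 34, 0, 0, 0],
  [0, 0, 0, 0, 0, 0, 0],
])

```text
time: 3.55
tool_pos: [0.6392, 0.28, 0.0941]
tool_rot: [-3.129, -0.003, -1.496]
contact_force: [-0.5, -0.2, 0.6]
opening: 0.0002
```

Run:
```python
from h import *; from cell import robot
st=robot.observe(); show(st)
# path along arc: tool at door coords (0.197,0.014+0.010+0.019) for angle a, tool yaw = .62-a-pi/2
P0=(.447,.213,.62)
p=st["tool_pos"]; th=st["tool_rot"][2]
prev=None
for a in np.arange(.545,1.62,.1):
    q=door2w((*P0,a),(.197,.043,.09))[0]; print(round(a,3),q.round(3),round(.62-a-np.pi/2,3))
```

```text
t 3.55 p [639.2 280.   94.1] rpy [-3.129e+00 -3.000e-03 -1.496e+00] F [-0.5 -0.2  0.6] open 0.2
0.545 [0.64  0.271 0.09 ] -1.496
0.645 [0.645 0.251 0.09 ] -1.596
0.745 [0.648 0.231 0.09 ] -1.696
0.845 [0.649 0.211 0.09 ] -1.796
0.945 [0.647 0.191 0.09 ] -1.896
1.045 [0.644 0.171 0.09 ] -1.996
1.145 [0.639 0.151 0.09 ] -2.096
1.245 [0.632 0.133 0.09 ] -2.196
1.345 [0.623 0.115 0.09 ] -2.296
1.445 [0.612 0.097 0.09 ] -2.396
1.545 [0.6   0.082 0.09 ] -2.496
```

Request:
move_arm([
  [0, 10, -1, 0, 0, 0, 0.03],
  [0, 12, -2, 0, 0, 0, 0.06],
  [0, 16, -3, 0, 0, 0, 0.08],
  [0, 16, -3, 0, 0, 0, 0.08],
  [0, 16, -3, 0, 0, 0, 0.08],
  [0, 16, -3, 0, 0, 0, 0.08],
  [0, 16, -3, 0, 0, 0, 0.08],
  [0, 16, -3, 0, 0, 0, 0.08],
  [0, 16, -3, 0, 0, 0, 0.08],
  [0, 16, -3, 0, 0, 0, 0.08],
])

```text
time: 4.8
tool_pos: [0.638, 0.1234, 0.119]
tool_rot: [-3.106, 0.037, -2.264]
contact_force: [0.6, 0.6, -0.4]
opening: 0.0003
```

```bash
cat > door.py <<'E'
from h import *; from cell import robot
st=robot.observe(); show(st)
p=st["tool_pos"]; P0=(.447,.213,.62)
r=p[:2]-np.array(P0[:2]); d=np.hypot(*r)
# tool centre in niche frame
ang=np.arctan2(r[1],r[0])-P0[2]; print("r",d.round(4),"polar",round(-ang,3),"door angle if contact offset .043:",round(-ang+np.arcsin(.043/d),3), "implied by tool yaw:", round(.62-np.pi/2-st["tool_rot"][2],3))
E
python3 door.py
```

```text
t 4.8 p [638.  123.4 119. ] rpy [-3.106  0.037 -2.264] F [ 0.6  0.6 -0.4] open 0.3
r 0.211 polar 1.058 door angle if contact offset .043: 1.264 implied by tool yaw: 1.313
```

Run:
```python
from h import *; from cell import robot
a=robot.read_camera("side")["img"][:,:,::-1]; b=robot.read_camera("top")["img"][:,:,::-1]
cv2.imwrite("pics/d1.png",np.hstack([cv2.resize(a[100:300,130:330],(400,400)),cv2.resize(b[120:270,130:280],(400,400))]))
st=robot.observe(); plan(st,[.638-.0,.124+.0,.09],-2.264,2,0)
```

```text
[0, -0.1, 0.9, 14.5, -0.018, 0.018, 0.0],
[0, -0.4, 0.6, 14.5, -0.018, 0.018, 0.0],
```

View pics/d1.png

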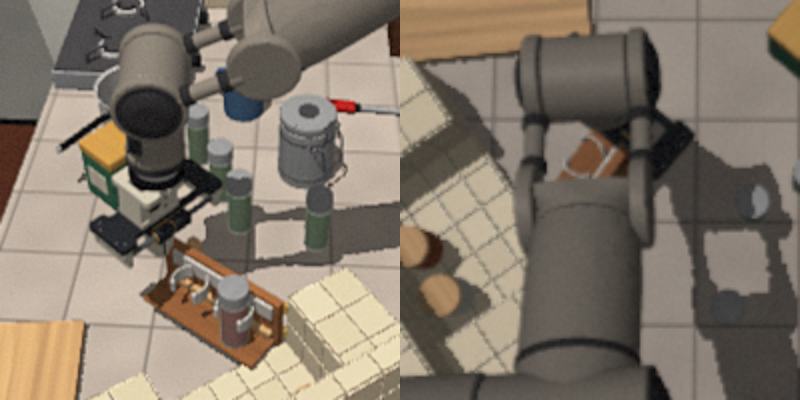

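Request:
move_arm([
  [0, 0, 1, 15, -0.018, 0.018, 0],
  [0, 0, 1, 14, -0.018, 0.018, 0],
  [0, 10, -2, 1, 0, 0, 0.05],
  [0, 10, -2, 1, 0, 0, 0.05],
])

```text
time: 5.4
tool_pos: [0.6284, 0.1071, 0.0868]
tool_rot: [3.14, -0.001, -2.365]
contact_force: [1.9, 1.1, 0.8]
opening: 0.0005
```

```bash
python3 door.py
```

```text
t 5.4 p [628.4 107.1  86.8] rpy [ 3.140e+00 -1.000e-03 -2.365e+00] F [1.9 1.1 0.8] open 0.5
r 0.21 polar 1.148 door angle if contact offset .043: 1.355 implied by tool yaw: 1.414
```

Request:
move_arm([
  [0, 10, -1, 1, 0, 0, 0.04],
  [0, 10, -1, 1, 0, 0, 0.04],
  [0, 10, -1, 1, 0, 0, 0.04],
])

```text
time: 5.78
tool_pos: [0.6092, 0.0824, 0.0848]
tool_rot: [-3.138, 0.003, -2.493]
contact_force: [3.5, -2.3, 2.9]
opening: 0.0008
```

```bash
python3 door.py
```

```text
t 5.775 p [609.2  82.4  84.8] rpy [-3.138e+00  3.000e-03 -2.493e+00] F [ 3.5 -2.3  2.9] open 0.8
r 0.2082 polar 1.298 door angle if contact offset .043: 1.506 implied by tool yaw: 1.542
```

Request:
move_arm([
  [0, 8, -1, 0, 0, 0, 0.03],
  [0, 6, 0, 0, 0, 0, 0.02],
])

```text
time: 6.02
tool_pos: [0.5987, 0.0709, 0.0849]
tool_rot: [-3.136, 0.004, -2.548]
contact_force: [6.0, -5.3, -2.4]
opening: 0.0006
```

```bash
python3 door.py
```

```text
t 6.025 p [598.7  70.9  84.9] rpy [-3.136  0.004 -2.548] F [ 6.  -5.3 -2.4] open 0.6
r 0.2079 polar 1.373 door angle if contact offset .043: 1.581 implied by tool yaw: 1.597
```

Request:
move_arm([
  [0, 5, 1, 0, 0, 0, 0.0],
  [0, 4, 0, 0, 0, 0, 0.0],
])

```text
time: 6.28
tool_pos: [0.5912, 0.064, 0.0849]
tool_rot: [-3.132, 0.005, -2.551]
contact_force: [3.0, -1.7, 1.1]
opening: 0.0005
```

```bash
python3 door.py
```

```text
t 6.275 p [591.2  64.   84.9] rpy [-3.132  0.005 -2.551] F [ 3.  -1.7  1.1] open 0.5
r 0.2073 polar 1.422 door angle if contact offset .043: 1.631 implied by tool yaw: 1.601
```

Request:
move_arm([
  [0, 4, 1, 0, 0, 0, 0.0],
  [0, 4, 1, 0, 0, 0, 0.0],
])

```text
time: 6.52
tool_pos: [0.5895, 0.0625, 0.0855]
tool_rot: [-3.126, 0.021, -2.555]
contact_force: [24.6, 10.2, -14.6]
opening: 0.0006
```

```bash
python3 door.py
```

```text
t 6.525 p [589.5  62.5  85.5] rpy [-3.126  0.021 -2.555] F [ 24.6  10.2 -14.6] open 0.6
r 0.2073 polar 1.433 door angle if contact offset .043: 1.642 implied by tool yaw: 1.604
```

Force jumped to about 27 N with no further travel, so the door is at its stop. I'll back off, rise and look.

Request:
move_arm([
  [0, -10, 0, 0, 0, 0, 0],
  [0, -25, 0, 0, 0, 0, 0],
  [0, -15, 0, -30, 0, 0, 0],
  [91, 0, 0, -60, 0, 0, -0.15],
  [91, 20, 0, -55, 0, 0, -0.18],
  [91, 20, 10, 0, 0, 0, -0.18],
  [91, 0, 0, 0, 0, 0, 0],
])

```text
time: 7.4
tool_pos: [0.5864, 0.0703, 0.2305]
tool_rot: [-3.139, 0.005, -2.035]
contact_force: [-0.6, 0.2, -0.5]
opening: 0.036
```

Run:
```python
from h import *; from cell import robot
import pickle
st=robot.observe(); show(st)
w=robot.read_camera("wrist"); t=robot.read_camera("top"); s=robot.read_camera("side")
pickle.dump((w,t,s),open("c2.pkl","wb"))
cv2.imwrite("pics/w3.png",w["img"][:,:,::-1])
cv2.imwrite("pics/d2.png",np.hstack([cv2.resize(s["img"][150:300,180:330,::-1],(400,400)),cv2.resize(t["img"][120:270,130:280,::-1],(400,400))]))
```

```text
t 7.4 p [586.4  70.3 230.5] rpy [-3.139  0.005 -2.035] F [-0.6  0.2 -0.5] open 36.0
```

View pics/w3.png

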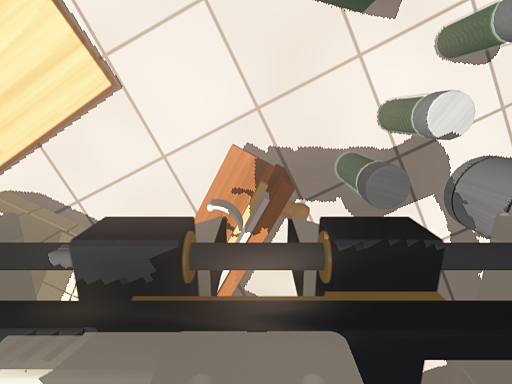

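View pics/d2.png

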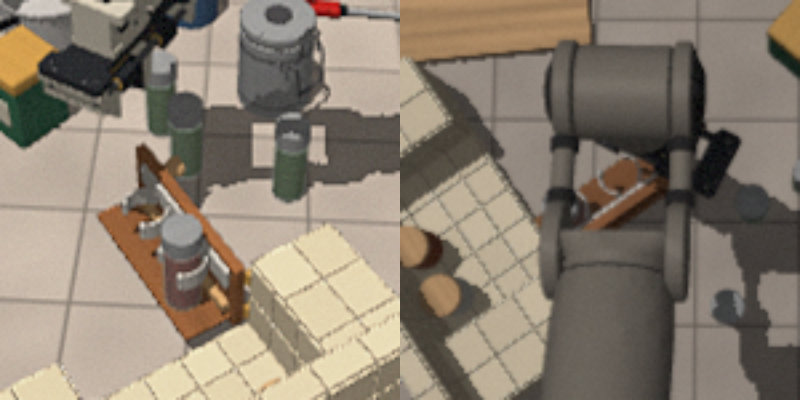

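Run:
```python
from h import *; import pickle
c,s=pickle.load(open("cams0.pkl","rb"))
A=np.array([.615,-.204])
for n,u,v,z in [("pan",341,136,.085),("tin",285,132,.121),("mug",353,194,.088)]:
    p=atz(c,u,v,z); print(n,p.round(3),np.hypot(*(p[:2]-A)).round(3),"dir",np.arctan2(*(p[:2]-A)[::-1]).round(2))
w,t,s2=pickle.load(open("c2.pkl","rb"))
# jar caps in wrist view
for u,v in [(445,115),(385,186)]: print(atz(w,u,v,.12).round(4))
P=(.447,.213,.62,1.6)
for p in [(.213,0,.13),(.213,.014,.13),(.1,.014,.13),(.185,-.018,.112)]:
    print(p,door2w(P,p).round(4),proj(w,door2w(P,p)).round(1),proj(t,door2w(P,p)).round(1),proj(s2,door2w(P,p)).round(1))
```

```text
pan [ 0.739 -0.314  0.085] 0.165 dir -0.72
tin [ 0.744 -0.119  0.121] 0.154 dir 0.58
mug [ 0.538 -0.351  0.088] 0.166 dir -2.05
[ 0.5716 -0.1075  0.12  ]
[ 0.5342 -0.0374  0.12  ]
(0.213, 0, 0.13) [[0.5656 0.0361 0.13  ]] [[301.5 193.6]] [[238.4 184. ]] [[236.5 202.3]]
(0.213, 0.014, 0.13) [[0.5773 0.0439 0.13  ]] [[288.4 186.2]] [[236.1 180.5]] [[232.5 204. ]]
(0.1, 0.014, 0.13) [[0.5143 0.1377 0.13  ]] [[229.5 282.3]] [[207.6 199.2]] [[250.9 228.3]]
(0.185, -0.018, 0.112) [[0.5351 0.0493 0.112 ]] [[299.5 220.9]] [[234.7 193.7]] [[246.1 209.8]]
```

Run:
```python
from h import *; from cell import robot
st=robot.observe()
p=st["tool_pos"]; g=np.array([.698,-.148,.235]); n=23; yaw=st["tool_rot"][2]; dy=4.19/n
d=(g-p)/n
for i in range(n):
    y=yaw+dy*i; ex=np.array([np.cos(y),np.sin(y)]); ey=np.array([np.sin(y),-np.cos(y)])
    print([60,round(float(ex@d[:2]*1000),1),round(float(ey@d[:2]*1000),1),round(float(-d[2]*1000),1),0,0,round(-dy,3)],end=",\n")
```

```text
[60, 6.4, -8.5, -0.2, 0, 0, -0.182],
[60, 7.8, -7.2, -0.2, 0, 0, -0.182],
[60, 9.0, -5.7, -0.2, 0, 0, -0.182],
[60, 9.9, -4.0, -0.2, 0, 0, -0.182],
[60, 10.4, -2.1, -0.2, 0, 0, -0.182],
[60, 10.6, -0.2, -0.2, 0, 0, -0.182],
[60, 10.5, 1.7, -0.2, 0, 0, -0.182],
[60, 10.0, 3.6, -0.2, 0, 0, -0.182],
[60, 9.2, 5.3, -0.2, 0, 0, -0.182],
[60, 8.1, 6.9, -0.2, 0, 0, -0.182],
[60, 6.7, 8.3, -0.2, 0, 0, -0.182],
[60, 5.1, 9.3, -0.2, 0, 0, -0.182],
[60, 3.3, 10.1, -0.2, 0, 0, -0.182],
[60, 1.4, 10.5, -0.2, 0, 0, -0.182],
[60, -0.5, 10.6, -0.2, 0, 0, -0.182],
[60, -2.4, 10.4, -0.2, 0, 0, -0.182],
[60, -4.3, 9.7, -0.2, 0, 0, -0.182],
[60, -6.0, 8.8, -0.2, 0, 0, -0.182],
[60, -7.5, 7.6, -0.2, 0, 0, -0.182],
[60, -8.7, 6.1, -0.2, 0, 0, -0.182],
[60, -9.7, 4.4, -0.2, 0, 0, -0.182],
[60, -10.3, 2.6, -0.2, 0, 0, -0.182],
[60, -10.6, 0.7, -0.2, 0, 0, -0.182],
```

Request:
move_arm([
  [60, 6, -8, 0, 0, 0, -0.182],
  [60, 8, -7, 0, 0, 0, -0.182],
  [60, 9, -6, 0, 0, 0, -0.182],
  [60, 10, -4, 0, 0, 0, -0.182],
  [60, 10, -2, 0, 0, 0, -0.182],
  [60, 11, 0, 0, 0, 0, -0.182],
  [60, 10, 2, 0, 0, 0, -0.182],
  [60, 10, 4, 0, 0, 0, -0.182],
  [60, 9, 5, 0, 0, 0, -0.182],
  [60, 8, 7, 0, 0, 0, -0.182],
  [60, 7, 8, 0, 0, 0, -0.182],
  [60, 5, 9, 0, 0, 0, -0.182],
])

```text
time: 9.05
tool_pos: [0.6495, -0.0382, 0.2123]
tool_rot: [-3.128, 0.019, 0.194]
contact_force: [0.4, 0.6, 0.1]
opening: 0.0599
```

Run:
```python
from h import *; from cell import robot
st=robot.observe(); show(st); print(st["qpos"].round(2))
p=st["tool_pos"]; g=np.array([.698,-.148,.235]); yaw=st["tool_rot"][2]; n=12; dy=(2.16-yaw)/n
d=(g-p)/n
for i in range(n):
    y=yaw+dy*i; ex=np.array([np.cos(y),np.sin(y)]); ey=np.array([np.sin(y),-np.cos(y)])
    print([60,round(float(ex@d[:2]*1000),1),round(float(ey@d[:2]*1000),1),round(float(-d[2]*1000),1),0,0,round(-dy,3)],end=",\n")
```

```text
t 9.05 p [649.5 -38.2 212.3] rpy [-3.128  0.019  0.194] F [0.4 0.6 0.1] open 59.9
[-0.18  0.6   1.14  0.01  1.42 -0.37]
[60, 2.2, 9.8, -1.9, 0, 0, np.float64(-0.164)],
[60, 0.6, 10.0, -1.9, 0, 0, np.float64(-0.164)],
[60, -1.1, 9.9, -1.9, 0, 0, np.float64(-0.164)],
[60, -2.7, 9.6, -1.9, 0, 0, np.float64(-0.164)],
[60, -4.2, 9.1, -1.9, 0, 0, np.float64(-0.164)],
[60, -5.6, 8.3, -1.9, 0, 0, np.float64(-0.164)],
[60, -6.9, 7.2, -1.9, 0, 0, np.float64(-0.164)],
[60, -8.0, 6.0, -1.9, 0, 0, np.float64(-0.164)],
[60, -8.9, 4.6, -1.9, 0, 0, np.float64(-0.164)],
[60, -9.5, 3.1, -1.9, 0, 0, np.float64(-0.164)],
[60, -9.9, 1.5, -1.9, 0, 0, np.float64(-0.164)],
[60, -10.0, -0.1, -1.9, 0, 0, np.float64(-0.164)],
```

Request:
move_arm([
  [60, 2, 10, -5, 0, 0, -0.164],
  [60, 0, 10, -5, 0, 0, -0.164],
  [60, -1, 10, -4, 0, 0, -0.164],
  [60, -3, 10, -4, 0, 0, -0.164],
  [60, -4, 9, -3, 0, 0, -0.164],
  [60, -6, 8, -3, 0, 0, -0.164],
  [60, -7, 7, -3, 0, 0, -0.164],
  [60, -8, 6, -3, 0, 0, -0.164],
  [60, -9, 5, -3, 0, 0, -0.164],
  [60, -9, 3, -3, 0, 0, -0.164],
  [60, -10, 1, -3, 0, 0, -0.164],
  [60, -10, 0, -3, 0, 0, -0.164],
])

```text
time: 10.55
tool_pos: [0.7039, -0.1462, 0.2314]
tool_rot: [-3.113, -0.046, 2.201]
contact_force: [0.2, 0.3, -0.3]
opening: 0.0599
```

Run:
```python
from h import *; from cell import robot
import pickle
st=robot.observe(); show(st); print(st["qpos"].round(2))
w=robot.read_camera("wrist"); t=robot.read_camera("top"); s=robot.read_camera("side")
pickle.dump((w,t,s),open("c3.pkl","wb"))
cv2.imwrite("pics/w4.png",w["img"][:,:,::-1])
cv2.imwrite("pics/d3.png",np.hstack([cv2.resize(s["img"][180:260,200:280,::-1],(400,400),interpolation=2),cv2.resize(t["img"][150:230,170:250,::-1],(400,400),interpolation=2)]))
```

```text
t 10.55 p [ 703.9 -146.2  231.4] rpy [-3.113 -0.046  2.201] F [ 0.2  0.3 -0.3] open 59.9
[-0.31  0.77  0.78  0.    1.65 -2.51]
```

View pics/w4.png

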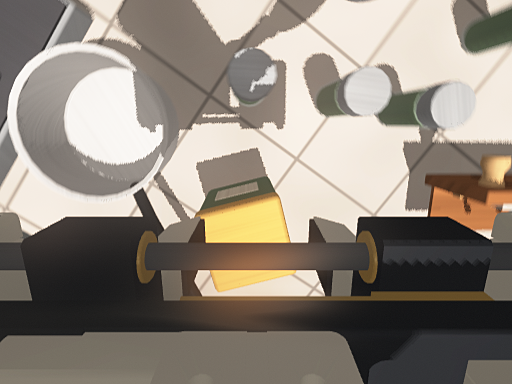

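View pics/d3.png

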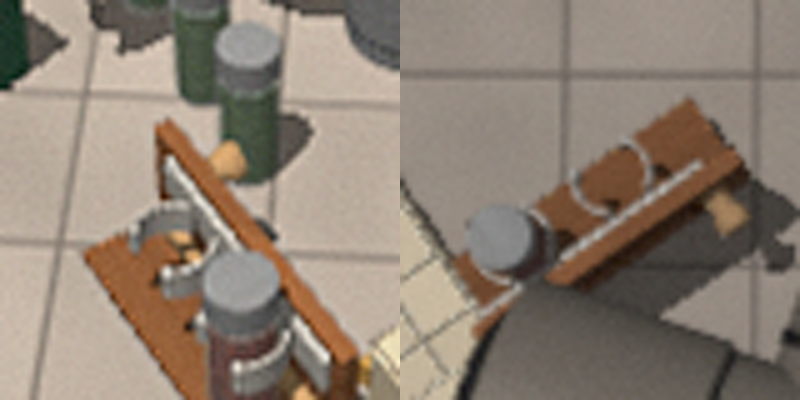

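Wrist view: target jar's cap at about (253,70), next to the two look-alikes at (367,91) and (452,105). The side/top crop shows the door wide open with the free clip empty.

Run:
```python
from h import *; from cell import robot
import pickle
w,t,s=pickle.load(open("c3.pkl","rb"))
im=w["img"][20:130,210:300,::-1]; cv2.imwrite("pics/w4c.png",cv2.resize(im,None,fx=5,fy=5,interpolation=2))
print(atz(w,253,70,.12))
c,s0=pickle.load(open("cams0.pkl","rb"))
print(atz(c,311.8,169.7,.12),atz(s0,228.5,155.5,.12), proj(w,[.615,-.204,.12]))
print("B",atz(w,367,91,.12),"C",atz(w,452,105,.12))
print("red cap top",atz(t,190.4,197.6,.168),"side",atz(s,248.6,236,.168),"model",door2w((.447,.213,.62,1.6),(.055,.046,.168)))
```

```text
[ 0.61601902 -0.20705686  0.12      ]
[ 0.61580396 -0.20844965  0.12      ] [ 0.6153482  -0.19949608  0.12      ] [[256.53287713  71.23066358]]
B [ 0.56937815 -0.11456601  0.12      ] C [ 0.53151061 -0.04260096  0.12      ]
red cap top [0.51616615 0.18848034 0.168     ] side [0.51662743 0.1969482  0.168     ] model [[0.51583912 0.19294568 0.168     ]]
```

View pics/w4c.png

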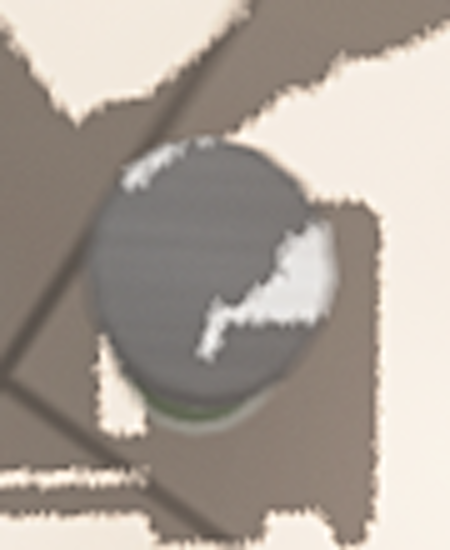

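Run:
```python
from h import *; from cell import robot
import pickle
w,t,s=pickle.load(open("c3.pkl","rb"))
print(atz(w,252.6,72.3,.12))
st=robot.observe(); show(st)
plan(st,[.615,-.2055,.18],2.16,4,60)
```

```text
[ 0.61774348 -0.20623446  0.12      ]
t 10.7 p [ 703.7 -146.3  231.4] rpy [-3.113 -0.045  2.193] F [0.3 0.4 0.4] open 60.1
[60, 0.3, -26.3, 13.6, -0.007, -0.011, 0.008],
[60, 0.2, -26.4, 13.4, -0.007, -0.011, 0.008],
[60, 0.2, -26.5, 13.2, -0.007, -0.011, 0.008],
[60, 0.1, -26.6, 13.0, -0.007, -0.011, 0.008],
```

Request:
move_arm([
  [60, 0, -26, 13, -0.007, -0.011, 0.008],
  [60, 0, -26, 13, -0.007, -0.011, 0.008],
  [60, 0, -26, 13, -0.007, -0.011, 0.008],
  [60, 0, -26, 12, -0.007, -0.011, 0.008],
  [60, 0, 0, 0, 0, 0, 0],
])

```text
time: 11.32
tool_pos: [0.6138, -0.2017, 0.1772]
tool_rot: [-3.139, -0.005, 2.139]
contact_force: [0.2, 0.6, 0.5]
opening: 0.06
```

Run:
```python
from h import *; from cell import robot
st=robot.observe(); show(st)
plan(st,[.616,-.206,.080],2.16,4,60)
w=robot.read_camera("wrist"); cv2.imwrite("pics/w5.png",w["img"][:,:,::-1])
```

```text
t 11.325 p [ 613.8 -201.7  177.2] rpy [-3.139 -0.005  2.139] F [0.2 0.6 0.5] open 60.0
[60, -1.3, -0.1, 24.3, -0.001, -0.001, -0.005],
[60, -1.3, -0.1, 24.3, -0.001, -0.001, -0.005],
[60, -1.3, -0.1, 24.3, -0.001, -0.001, -0.005],
[60, -1.2, -0.1, 24.3, -0.001, -0.001, -0.005],
```

View pics/w5.png

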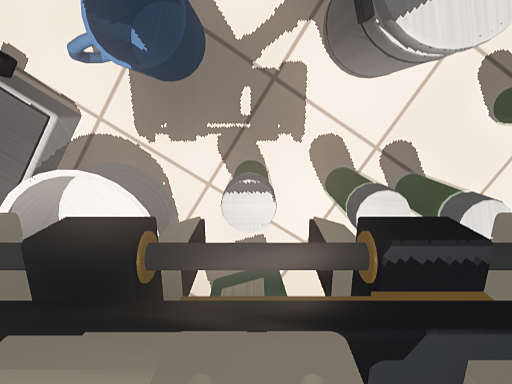

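Run:
```python
from h import *; from cell import robot
w=robot.read_camera("wrist"); st=robot.observe()
print(atz(w,248,203,.12), proj(w,[.6165,-.206,.12]))
p=st["tool_pos"]; print(proj(w,p), proj(w,[p[0],p[1],.12]))
cv2.imwrite("pics/w5c.png",cv2.resize(w["img"][150:250,180:330,::-1],None,fx=5,fy=5,interpolation=2))
```

```text
[ 0.61781794 -0.20642655  0.12      ] [[249.38164993 201.90537467]]
[[254.69648771 234.98567801]] [[254.93496648 204.64964072]]
```

View pics/w5c.png

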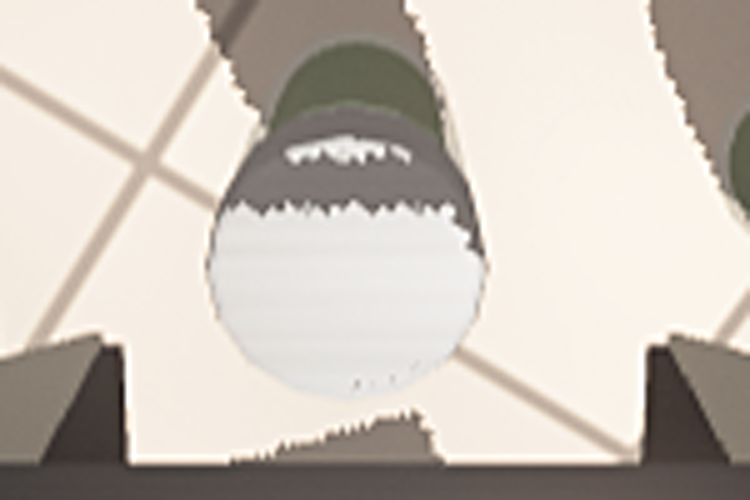

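Request:
move_arm([
  [60, -1.5, 0, 25, 0, 0, -0.005],
  [60, -1.5, 0, 25, 0, 0, -0.005],
  [60, -1.5, 0, 25, 0, 0, -0.005],
  [60, -1, 0, 22, 0, 0, -0.005],
  [60, 0, 0, 0, 0, 0, 0],
])

```text
time: 12.05
tool_pos: [0.627, -0.2021, 0.0818]
tool_rot: [3.136, 0.004, 2.16]
contact_force: [-0.2, 0.2, 0.5]
opening: 0.0599
```

Run:
```python
from h import *; from cell import robot
st=robot.observe(); show(st)
plan(st,[.6168,-.206,.080],2.16,1,60)
```

```text
t 12.05 p [ 627.  -202.1   81.8] rpy [3.136 0.004 2.16 ] F [-0.2  0.2  0.5] open 59.9
[60, 2.5, -10.7, 1.8, 0.006, 0.004, -0.0],
```

Request:
move_arm([
  [60, 2, -10, 1.5, 0.006, 0.004, 0],
  [60, 0, 0, 0, 0, 0, 0],
])

```text
time: 12.3
tool_pos: [0.6189, -0.2059, 0.0822]
tool_rot: [3.141, 0.003, 2.16]
contact_force: [0.2, 0.4, -0.8]
opening: 0.06
```

Run:
```python
from h import *; from cell import robot
st=robot.observe(); show(st)
plan(st,[.6168,-.206,.080],2.16,1,60)
```

```text
t 12.3 p [ 618.9 -205.9   82.2] rpy [3.141e+00 3.000e-03 2.160e+00] F [ 0.2  0.4 -0.8] open 60.0
[60, 1.1, -1.8, 2.2, 0.001, 0.003, 0.0],
```

Request:
move_arm([
  [56, 1, -2, 2, 0, 0.003, 0],
  [40, 0, 0, 0, 0, 0, 0],
  [38, 0, 0, 0, 0, 0, 0],
  [38, 0, 0, 0, 0, 0, 0],
  [38, 0, 0, 0, 0, 0, 0],
], newtons=45)

```text
time: 12.92
tool_pos: [0.6174, -0.2066, 0.0822]
tool_rot: [3.139, 0.002, 2.159]
contact_force: [-0.1, 0.2, -0.6]
opening: 0.0435
```

Run:
```python
from h import *; from cell import robot
st=robot.observe(); show(st)
P=(.447,.213,.62,1.6)
print(door2w(P,[(.135,.046,.128),(.135,.126,.2),(.135,.146,.2)]).round(4), P[2]-P[3]+np.pi)
```

```text
t 12.925 p [ 617.4 -206.6   82.2] rpy [3.139e+00 2.000e-03 2.159e+00] F [-0.1  0.2 -0.6] open 43.5
[[0.5604 0.1265 0.128 ]
 [0.6268 0.1711 0.2   ]
 [0.6435 0.1822 0.2   ]] 2.161592653589793
```

Request:
move_arm([
  [38, 0, 0, -15, 0, 0, 0],
  [38, 0, 0, -40, 0, 0, 0],
  [38, 0, 0, -50, 0, 0, 0],
  [38, 0, 0, -50, 0, 0, 0],
  [38, 0, 0, 0, 0, 0, 0],
])

```text
time: 13.55
tool_pos: [0.6166, -0.2065, 0.2449]
tool_rot: [3.139, 0.003, 2.159]
contact_force: [-0.1, 0.0, -1.3]
opening: 0.0432
```

Run:
```python
from h import *; from cell import robot
st=robot.observe(); show(st)
plan(st,[.6435,.1822,.225],2.16,11,38)
w=robot.read_camera("wrist"); cv2.imwrite("pics/w6.png",w["img"][:,:,::-1])
```

```text
t 13.55 p [ 616.6 -206.5  244.9] rpy [3.139e+00 3.000e-03 2.159e+00] F [-0.1  0.  -1.3] open 43.2
[38, 28.0, 21.6, 1.8, 0.0, 0.0, -0.0],
[38, 28.0, 21.6, 1.8, 0.0, 0.0, -0.0],
[38, 28.0, 21.6, 1.8, 0.0, 0.0, -0.0],
[38, 28.0, 21.7, 1.8, 0.0, 0.0, -0.0],
[38, 28.0, 21.7, 1.8, 0.0, 0.0, -0.0],
[38, 28.0, 21.7, 1.8, 0.0, 0.0, -0.0],
[38, 28.0, 21.7, 1.8, 0.0, 0.0, -0.0],
[38, 28.0, 21.7, 1.8, 0.0, 0.0, -0.0],
[38, 28.0, 21.7, 1.8, 0.0, 0.0, -0.0],
[38, 28.0, 21.7, 1.8, 0.0, 0.0, -0.0],
[38, 28.0, 21.7, 1.8, 0.0, 0.0, -0.0],
```

View pics/w6.png

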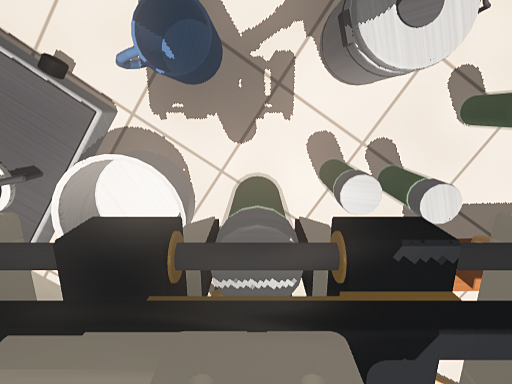

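The jar is held upright between the pads, around (257,240). Now I'll carry it over to a point in front of the open clip.

Request:
move_arm([
  [38, 20, 15, 0, 0, 0, 0],
  [38, 28, 22, 0, 0, 0, 0],
  [38, 28, 22, 0, 0, 0, 0],
  [38, 28, 22, 0, 0, 0, 0],
  [38, 28, 22, 0, 0, 0, 0],
  [38, 28, 22, 0, 0, 0, 0],
  [38, 28, 22, 0, 0, 0, 0],
  [38, 28, 22, 0, 0, 0, 0],
  [38, 28, 22, 0, 0, 0, 0],
  [38, 28, 22, 0, 0, 0, 0],
  [38, 20, 15, 0, 0, 0, 0],
  [38, 0, 0, 0, 0, 0, 0],
])

```text
time: 15.1
tool_pos: [0.6301, 0.1912, 0.2243]
tool_rot: [-3.114, -0.03, 2.166]
contact_force: [0.4, -0.6, -1.6]
opening: 0.0433
```

Run:
```python
from h import *; from cell import robot
import pickle
st=robot.observe(); show(st)
plan(st,[.6435,.1822,.18],2.16,2,38)
w=robot.read_camera("wrist"); cv2.imwrite("pics/w7.png",w["img"][:,:,::-1]); pickle.dump(w,open("w7.pkl","wb"))
```

```text
t 15.1 p [630.1 191.2 224.3] rpy [-3.114 -0.03   2.166] F [ 0.4 -0.6 -1.6] open 43.3
[38, -8.1, 3.6, 21.8, -0.014, -0.015, 0.003],
[38, -7.8, 3.4, 22.0, -0.014, -0.015, 0.003],
```

View pics/w7.png

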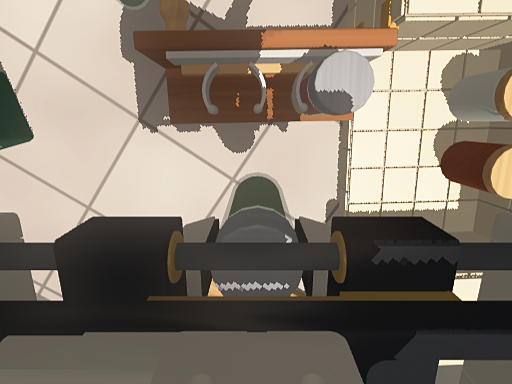

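Wrist view: the door stands open along the top of the picture with the empty clip's arms at (210,88) and (258,88) and the red jar's cap at (341,77). I'll zoom in for a precise door fit.

Run:
```python
from h import *; import pickle
w=pickle.load(open("w7.pkl","rb"))
im=cv2.resize(w["img"][15:135,120:400,::-1],None,fx=2.85,fy=2.85,interpolation=2)
P=(.447,.213,.62,1.6)
pts=[(.213,0,.13),(.213,.014,.13),(.0,.014,.13),(0,0,.13),(.213,.072,.048),(.135,.046,.11),(.135,.060,.11),(.055,.046,.168),(.185,-.018,.112)]
q=proj(w,door2w(P,pts)); print(q.round(1))
for u,v in q: cv2.circle(im,(int((u-120)*2.85),int((v-15)*2.85)),3,(255,0,255),1)
th=np.linspace(0,2*np.pi,40)
for cx,z in ((.055,.168),(.135,.110)):
    q=proj(w,door2w(P,np.c_[cx+.022*np.cos(th),.046+.022*np.sin(th),0*th+z]))
    cv2.polylines(im,[((q-[120,15])*2.85).astype(np.int32)],True,(0,255,0),1)
cv2.imwrite("pics/w7c.png",im)
```

```text
[[133.2  19.4]
 [134.8  39.1]
 [401.6  42.5]
 [403.6  23.4]
 [167.4 116.8]
 [235.6  85.9]
 [235.8 102.3]
 [346.7  76.9]
 [173.9   3.2]]
```

View pics/w7c.png

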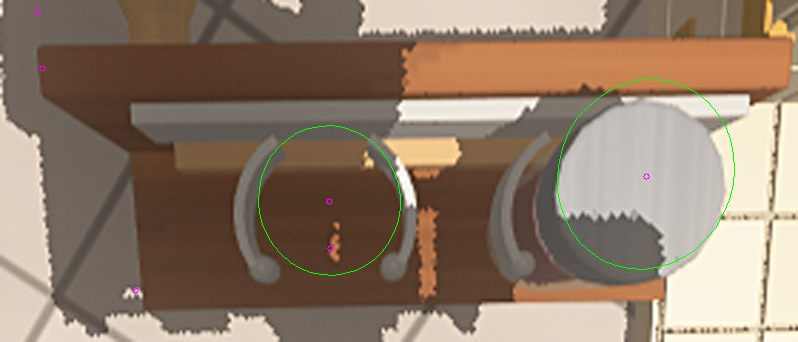

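```bash
cat > fit7.py <<'E'
from h import *; import pickle
w=pickle.load(open("w7.pkl","rb"))
obs=[((.213,0,.13),(133.3,30.8)),((.213,.014,.13),(134,49)),((0,0,.13),(397.2,28.3)),((.055,.046,.168),(344.9,79.2)),((.135,.060,.122),(235.1,107.5)),((.213,.072,.048),(170,122))]
X=np.array([o[0] for o in obs]);U=np.array([o[1] for o in obs])
def f(p): return (proj(w,niche2w(p,X))-U).ravel()
r=least_squares(f,(.447,.213,-.98),loss="soft_l1"); print(r.x.round(4)); print(f(r.x).reshape(-1,2).round(1))
D=r.x
print("seat",niche2w(D,(.135,.046,.108)).round(4),"tool yaw",round(D[2]+np.pi,4))
pickle.dump(D,open("D.pkl","wb"))
E
python3 fit7.py
```

```text
[ 0.4497  0.2128 -0.9562]
[[-1.4 -1.2]
 [-0.  -0. ]
 [ 4.  -1.9]
 [ 0.6  2.9]
 [-0.   0.4]
 [-2.1  1.5]]
seat [[0.5652 0.129  0.108 ]] tool yaw 2.1854
```

Run:
```python
from h import *; from cell import robot
import pickle
D=pickle.load(open("D.pkl","rb"))
st=robot.observe(); show(st)
g=niche2w(D,(.135,.046+.055,.140))[0]; print(g)
plan(st,g,D[2]+np.pi,4,38)
```

```text
t 15.15 p [630.1 190.1 224.3] rpy [-3.114 -0.029  2.165] F [ 0.4 -0.7 -3. ] open 43.4
[0.61009607 0.16074973 0.14      ]
[38, -3.9, -7.7, 21.2, -0.007, -0.007, -0.005],
[38, -3.7, -7.8, 21.2, -0.007, -0.007, -0.005],
[38, -3.5, -8.0, 21.1, -0.007, -0.007, -0.005],
[38, -3.3, -8.1, 21.1, -0.007, -0.007, -0.005],
```

Request:
move_arm([
  [38, -4, -5, 21, -0.007, -0.007, -0.005],
  [38, -4, -6, 21, -0.007, -0.007, -0.005],
  [38, -3, -6, 21, -0.007, -0.007, -0.005],
  [38, -3, -6, 20, -0.007, -0.007, -0.005],
  [38, 0, 0, 0, 0, 0, 0],
])

```text
time: 15.78
tool_pos: [0.6135, 0.1617, 0.1363]
tool_rot: [-3.136, -0.003, 2.183]
contact_force: [-0.4, 0.2, -1.3]
opening: 0.0433
```

```bash
cat > look.py <<'E'
import sys
from h import *; from cell import robot
import pickle
n=sys.argv[1]
D=pickle.load(open("D.pkl","rb"))
st=robot.observe(); show(st)
w=robot.read_camera("wrist"); cv2.imwrite(f"pics/{n}.png",w["img"][:,:,::-1]); pickle.dump((w,st),open(f"{n}.pkl","wb"))
p=st["tool_pos"]; c,s=np.cos(D[2]),np.sin(D[2]); r=p[:2]-D[:2]
print("TCP in door frame mm",((c*r[0]+s*r[1])*1000).round(1),((-s*r[0]+c*r[1])*1000).round(1),"home 135,46; yaw err",round(st["tool_rot"][2]-D[2]-np.pi,3))
F=st["contact_force"]; print("F door x,y,z",(c*F[0]+s*F[1]).round(1),(-s*F[0]+c*F[1]).round(1),F[2].round(1))
E
python3 look.py w8
```

```text
t 15.775 p [613.5 161.7 136.3] rpy [-3.136e+00 -3.000e-03  2.183e+00] F [-0.4  0.2 -1.3] open 43.3
TCP in door frame mm 136.2 104.3 home 135,46; yaw err -0.003
F door x,y,z -0.4 -0.2 -1.3
```

View pics/w8.png

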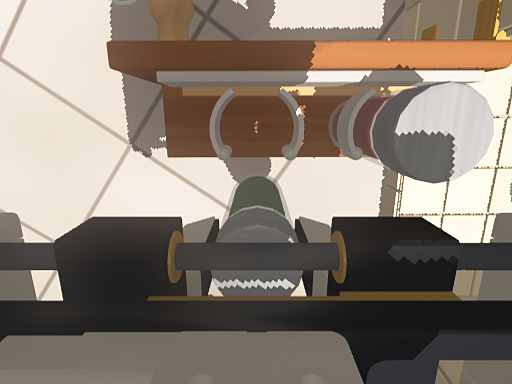

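Run:
```python
from h import *; import pickle
w,st=pickle.load(open("w8.pkl","rb")); D=pickle.load(open("D.pkl","rb"))
p=st["tool_pos"]; a=st["tool_rot"][2]; ey=np.array([np.sin(a),-np.cos(a)])
for d in (0,-.03,-.055): print(d,proj(w,[*(p[:2]+ey*d),.11]).round(1))
im=cv2.resize(w["img"][25:200,100:512,::-1],None,fx=1.94,fy=1.94,interpolation=2)
pts=[(.213,0,.13),(.213,.014,.13),(.0,0,.13),(.135,.06,.11),(.055,.046,.168),(.213,.072,.048)]
q=proj(w,niche2w(D,pts)); print(q.round(1))
for u,v in q: cv2.circle(im,(int((u-100)*1.94),int((v-25)*1.94)),3,(255,0,255),1)
cv2.imwrite("pics/w8c.png",im)
```

```text
0 [[255.5 217.8]]
-0.03 [[255.4 173.6]]
-0.055 [[255.4 134. ]]
[[104.8  38.9]
 [108.3  68.2]
 [520.3  38. ]
 [257.2 151.2]
 [445.6 134.1]
 [164.5 157. ]]
```

View pics/w8c.png

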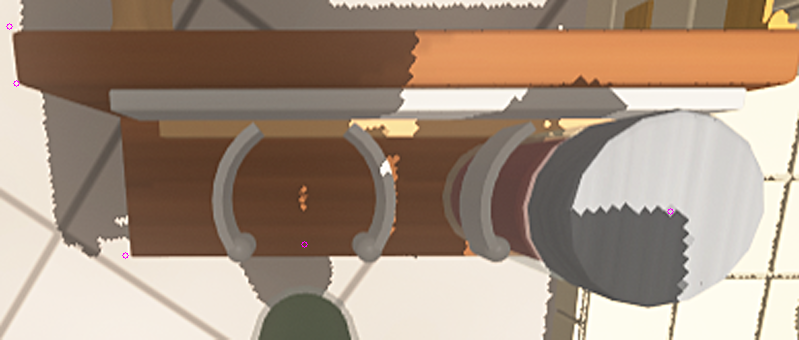

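Request:
move_arm([
  [38, 1, -8, 1, 0, 0, 0],
  [38, 0, -9, 1, 0, 0, 0],
  [38, 0, -6, 1, 0, 0, 0],
  [38, 0, 0, 0, 0, 0, 0],
], newtons=55)

```text
time: 16.32
tool_pos: [0.595, 0.1487, 0.1372]
tool_rot: [3.141, 0.0, 2.182]
contact_force: [0.6, -1.4, -2.0]
opening: 0.0437
```

```bash
python3 look.py w9
```

```text
t 16.325 p [595.  148.7 137.2] rpy [3.141 0.    2.182] F [ 0.6 -1.4 -2. ] open 43.7
TCP in door frame mm 136.1 81.7 home 135,46; yaw err -0.003
F door x,y,z 1.5 -0.3 -2.0
```

View pics/w9.png

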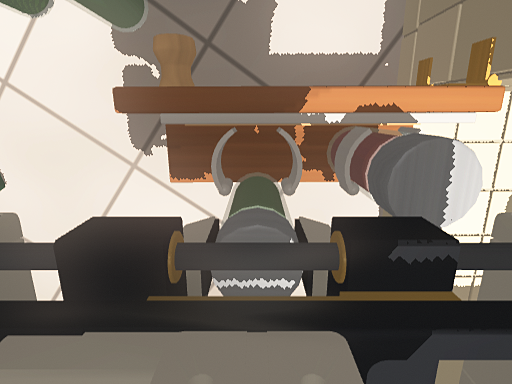

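Request:
move_arm([
  [38, 0.5, 0, 5, 0, 0, 0],
  [38, 0, -4, 1, 0, 0, 0],
  [38, 0, -4, 0, 0, 0, 0],
])

```text
time: 16.75
tool_pos: [0.589, 0.1448, 0.1308]
tool_rot: [3.139, 0.001, 2.183]
contact_force: [4.8, 0.3, -1.4]
opening: 0.0433
```

```bash
python3 look.py w10
```

```text
t 16.75 p [589.  144.8 130.8] rpy [3.139e+00 1.000e-03 2.183e+00] F [ 4.8  0.3 -1.4] open 43.3
TCP in door frame mm 135.9 74.6 home 135,46; yaw err -0.003
F door x,y,z 2.5 4.1 -1.4
```

Request:
move_arm([
  [38, -0.5, -4, -0.5, 0, 0, 0],
  [38, 0, -4, 0, 0, 0, 0],
])

```text
time: 17.05
tool_pos: [0.5862, 0.14, 0.1326]
tool_rot: [3.13, 0.005, 2.182]
contact_force: [10.5, 6.9, -4.2]
opening: 0.0433
```

```bash
python3 look.py w11
```

```text
t 17.05 p [586.2 140.  132.6] rpy [3.13  0.005 2.182] F [10.5  6.9 -4.2] open 43.3
TCP in door frame mm 138.1 69.5 home 135,46; yaw err -0.003
F door x,y,z 0.5 12.5 -4.2
```

Request:
move_arm([
  [38, 0, -5, 0, 0.005, 0.003, 0],
  [38, 0, -5, 0.5, 0.005, 0.003, 0],
])

```text
time: 17.35
tool_pos: [0.5842, 0.1383, 0.1346]
tool_rot: [3.12, 0.002, 2.181]
contact_force: [12.6, 10.1, -5.9]
opening: 0.0431
```

```bash
python3 look.py w12
```

```text
t 17.35 p [584.2 138.3 134.6] rpy [3.120e+00 2.000e-03 2.181e+00] F [12.6 10.1 -5.9] open 43.1
TCP in door frame mm 138.4 66.9 home 135,46; yaw err -0.004
F door x,y,z -0.9 16.1 -5.9
```

View pics/w12.png

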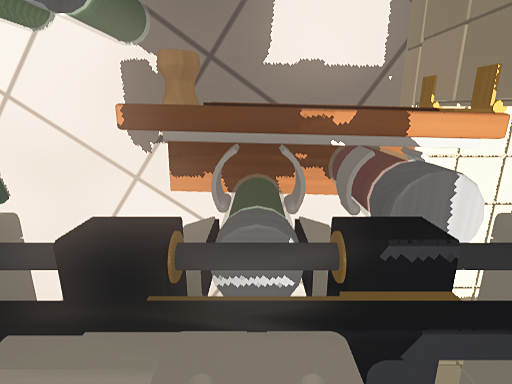

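Run:
```python
from h import *; from cell import robot
s=robot.read_camera("side")["img"][:,:,::-1]
cv2.imwrite("pics/s12.png",cv2.resize(s[160:270,190:300],(660,600)[::1] if 0 else (600,600),interpolation=2))
cv2.imwrite("pics/w12c.png",cv2.resize(cv2.imread("pics/w12.png")[90:260,180:330],None,fx=3.5,fy=3.5,interpolation=2))
```

```text
(no output)
```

View pics/s12.png

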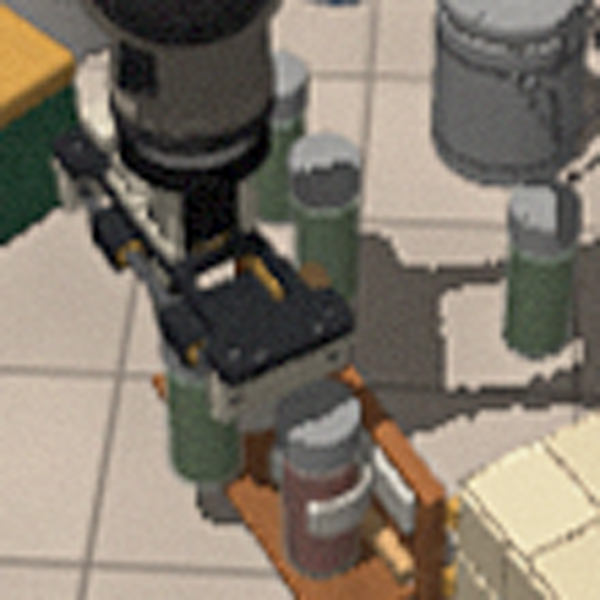

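View pics/w12c.png

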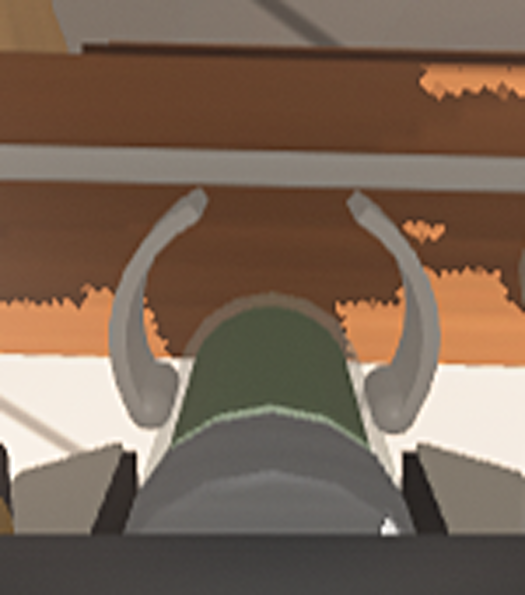

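```bash
cat > nxt.py <<'E'
import sys
from h import *; from cell import robot
import pickle
D=pickle.load(open("D.pkl","rb")); x,y,z,n=map(float,sys.argv[1:5])
st=robot.observe(); plan(st,niche2w(D,(x,y,z))[0],D[2]+np.pi,int(n),38)
E
python3 nxt.py .1375 .058 .132 2
```

```text
[38, 0.5, -4.4, 1.3, 0.01, 0.001, -0.002],
[38, 0.5, -4.3, 1.4, 0.01, 0.001, -0.002],
```

Request:
move_arm([
  [38, 0.5, -5, 2, 0.01, 0.001, 0],
  [38, 0.5, -5, 2, 0.01, 0.001, 0],
])

```text
time: 17.7
tool_pos: [0.5836, 0.1379, 0.135]
tool_rot: [3.117, 0.005, 2.18]
contact_force: [12.1, 8.8, -1.7]
opening: 0.0434
```

```bash
python3 look.py w13;python3 nxt.py .1375 .058 .132 2
```

```text
t 17.7 p [583.6 137.9 135. ] rpy [3.117 0.005 2.18 ] F [12.1  8.8 -1.7] open 43.4
TCP in door frame mm 138.3 66.2 home 135,46; yaw err -0.005
F door x,y,z -0.2 15.0 -1.7
[38, 0.4, -4.1, 1.4, 0.013, 0.003, -0.003],
[38, 0.4, -4.1, 1.4, 0.013, 0.003, -0.003],
```

Request:
move_arm([
  [38, 0.5, -7, 2, 0.013, 0.003, 0],
  [38, 0.5, -7, 2, 0.013, 0.003, 0],
])

```text
time: 18.0
tool_pos: [0.5812, 0.1363, 0.1353]
tool_rot: [3.115, 0.005, 2.18]
contact_force: [13.5, 10.3, -1.6]
opening: 0.0433
```

```bash
python3 look.py w14
```

```text
t 18.0 p [581.2 136.3 135.3] rpy [3.115 0.005 2.18 ] F [13.5 10.3 -1.6] open 43.3
TCP in door frame mm 138.3 63.3 home 135,46; yaw err -0.006
F door x,y,z -0.7 17.0 -1.6
```

View pics/w14.png

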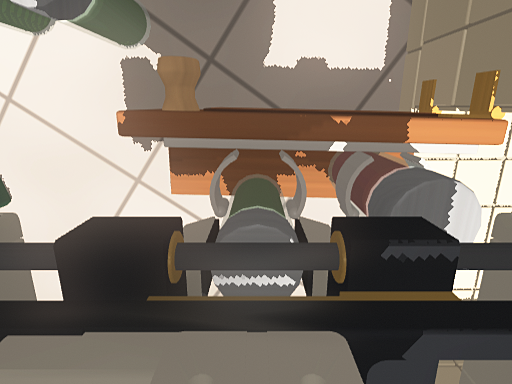

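```bash
python3 - <<'E'
import pickle,numpy as np
from h import *
D=pickle.load(open("D.pkl","rb")); w,st=pickle.load(open("w14.pkl","rb"))
U=np.array([(117,111),(119,136),(507,120),(0,0)][:2],float)
# fit dir with hinge fixed +- small
obs=[((.213,0,.13),(117,111)),((.213,.014,.13),(118,136)),((0,0,.13),(507,119)),((.135,.060,.115),(256,214))]
X=np.array([o[0] for o in obs]);U=np.array([o[1] for o in obs],float)
f=lambda p:(proj(w,niche2w(p,X))-U).ravel()
r=least_squares(f,D,loss="soft_l1");print(r.x.round(4),f(r.x).reshape(-1,2).round(1))
D2=np.array([.4485,.2128,-.978]); print(f(D2).reshape(-1,2).round(1)); pickle.dump(D2,open("D.pkl","wb"))
E
python3 nxt.py .135 .058 .133 2
```

```text
[ 0.4503  0.2127 -0.9837] [[-3.1 -0.2]
 [-1.2  1.3]
 [ 5.9  0.9]
 [ 1.6 -3.8]]
[[-1.1 -0.6]
 [ 0.9  1. ]
 [ 8.6 -1.7]
 [ 3.9 -4.7]]
[38, 1.3, -4.5, 1.1, 0.013, 0.002, 0.008],
[38, 1.3, -4.5, 1.1, 0.013, 0.002, 0.008],
```

Request:
move_arm([
  [38, 0.5, -8, 2, 0.03, 0.003, 0.01],
  [38, 0.5, -8, 2, 0.03, 0.003, 0.01],
])

```text
time: 18.3
tool_pos: [0.575, 0.1324, 0.1353]
tool_rot: [-3.131, 0.003, 2.159]
contact_force: [8.7, 6.3, -1.6]
opening: 0.0435
```

```bash
python3 -c "
import pickle,numpy as np; pickle.dump(np.array([.4503,.2127,-.981]),open('D.pkl','wb'))"; python3 look.py w15
```

```text
t 18.3 p [575.  132.4 135.3] rpy [-3.131e+00  3.000e-03  2.159e+00] F [ 8.7  6.3 -1.6] open 43.5
TCP in door frame mm 136.1 59.0 home 135,46; yaw err -0.002
F door x,y,z -0.4 10.7 -1.6
```

Request:
move_arm([
  [38, 0, -5, 2, -0.005, 0, 0],
  [38, 0, -4, 1, 0, 0, 0],
])

```text
time: 18.6
tool_pos: [0.568, 0.1281, 0.1337]
tool_rot: [-3.138, 0.004, 2.159]
contact_force: [-0.3, 0.2, -1.3]
opening: 0.0432
```

```bash
python3 look.py w16; python3 nxt.py .135 .047 .132 1
```

```text
t 18.6 p [568.  128.1 133.7] rpy [-3.138  0.004  2.159] F [-0.3  0.2 -1.3] open 43.2
TCP in door frame mm 135.8 50.7 home 135,46; yaw err -0.002
F door x,y,z -0.3 -0.2 -1.3
[38, 0.7, -2.7, 1.5, -0.006, 0.003, -0.002],
```

View pics/w16.png

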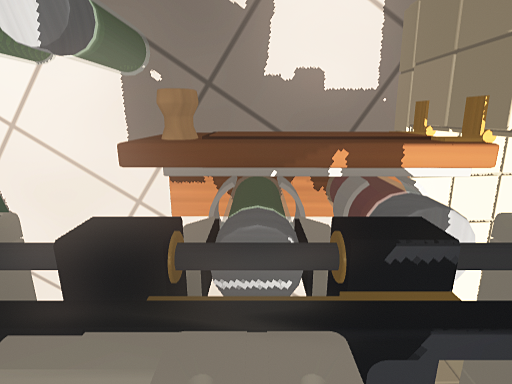

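Request:
move_arm([
  [38, 0.5, -3, 0.5, 0, 0, 0],
  [38, 0, -2, 0.5, 0, 0, 0],
  [38, 0, 0, 0, 0, 0, 0],
])

```text
time: 19.02
tool_pos: [0.5624, 0.1247, 0.1328]
tool_rot: [-3.136, 0.004, 2.158]
contact_force: [0.3, -0.2, -0.2]
opening: 0.0435
```

```bash
python3 look.py w17
```

```text
t 19.025 p [562.4 124.7 132.8] rpy [-3.136  0.004  2.158] F [ 0.3 -0.2 -0.2] open 43.5
TCP in door frame mm 135.5 44.2 home 135,46; yaw err -0.003
F door x,y,z 0.3 0.1 -0.2
```

Request:
move_arm([
  [38, 0, -2, 0.5, 0, 0, 0],
  [38, 0, -2, 0.5, 0, 0, 0],
])

```text
time: 19.32
tool_pos: [0.5617, 0.1238, 0.1328]
tool_rot: [3.14, 0.005, 2.158]
contact_force: [6.7, 5.9, -0.2]
opening: 0.0432
```

```bash
python3 look.py w18
```

```text
t 19.325 p [561.7 123.8 132.8] rpy [3.14  0.005 2.158] F [ 6.7  5.9 -0.2] open 43.2
TCP in door frame mm 135.8 43.1 home 135,46; yaw err -0.003
F door x,y,z -1.2 8.8 -0.2
```

View pics/w18.png

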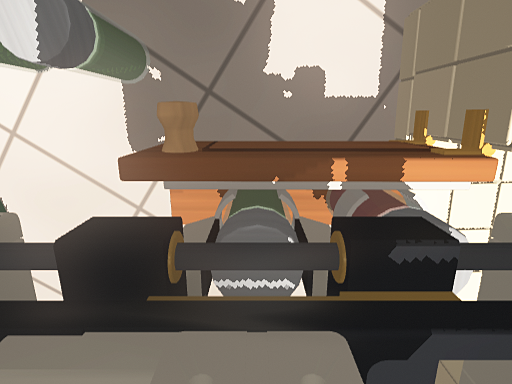

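Request:
move_arm([
  [38, 0, 0, 2, 0, 0, 0],
  [38, 0, 0, 2, 0, 0, 0],
])

```text
time: 19.62
tool_pos: [0.5621, 0.124, 0.1301]
tool_rot: [3.138, 0.006, 2.158]
contact_force: [-2.0, -0.3, 14.7]
opening: 0.0434
```

```bash
python3 look.py w19
```

```text
t 19.625 p [562.1 124.  130.1] rpy [3.138 0.006 2.158] F [-2.  -0.3 14.7] open 43.4
TCP in door frame mm 135.9 43.6 home 135,46; yaw err -0.002
F door x,y,z -0.8 -1.8 14.7
```

The jar is against the rail (peak 9 N) and on the ledge (15 N). I'll release it gently.

Request:
move_arm([
  [43, 0, 0, -0.5, 0, 0, 0],
  [47, 0, 0, 0, 0, 0, 0],
  [52, 0, 0, 0, 0, 0, 0],
  [53, 0, 0, 0, 0, 0, 0],
  [53, 0, 0, 0, 0, 0, 0],
], newtons=5)

```text
time: 20.3
tool_pos: [0.56, 0.1233, 0.1286]
tool_rot: [-3.14, 0.004, 2.158]
contact_force: [-1.0, 0.7, -0.2]
opening: 0.0532
```

```bash
python3 look.py w20
```

```text
t 20.3 p [560.  123.3 128.6] rpy [-3.14   0.004  2.158] F [-1.   0.7 -0.2] open 53.2
TCP in door frame mm 135.3 41.4 home 135,46; yaw err -0.002
F door x,y,z -1.1 -0.4 -0.2
```

View pics/w20.png

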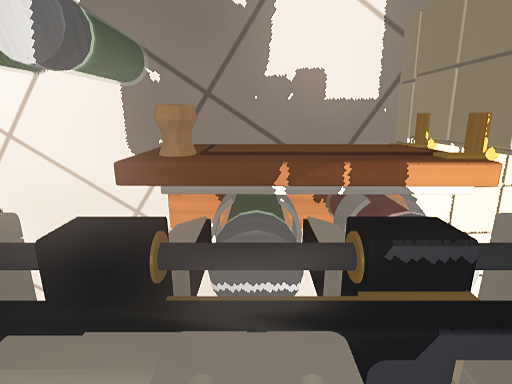

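Request:
move_arm([
  [53, 0, 1, -15, 0, 0, 0],
  [53, 0, 0, -25, 0, 0, 0],
  [53, 0, 0, -35, 0, 0, 0],
  [53, 0, 15, -30, 0, 0, 0],
  [53, 0, 40, 0, 0, 0, 0],
  [53, 0, 40, 0, 0, 0, 0],
  [53, 0, 0, 0, 0, 0, 0],
])

```text
time: 21.22
tool_pos: [0.6427, 0.1784, 0.2454]
tool_rot: [3.137, 0.007, 2.158]
contact_force: [-0.6, 0.3, 0.3]
opening: 0.0528
```

```bash
python3 look.py w21
python3 - <<'E'
from h import *; from cell import robot
s=robot.read_camera("side")["img"][:,:,::-1]
cv2.imwrite("pics/s21.png",cv2.resize(s[160:270,190:300],(600,600),interpolation=2))
E
```

```text
t 21.225 p [642.7 178.4 245.4] rpy [3.137 0.007 2.158] F [-0.6  0.3  0.3] open 52.8
TCP in door frame mm 135.5 140.8 home 135,46; yaw err -0.003
F door x,y,z -0.6 -0.3 0.3
```

View pics/w21.png

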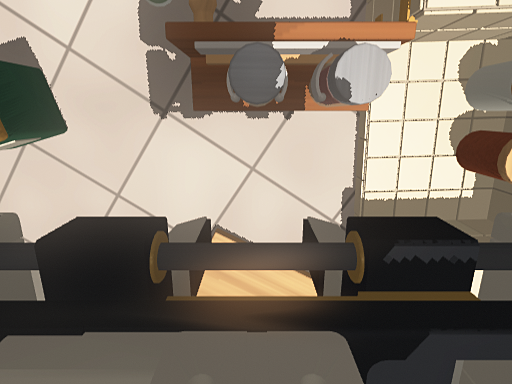

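View pics/s21.png

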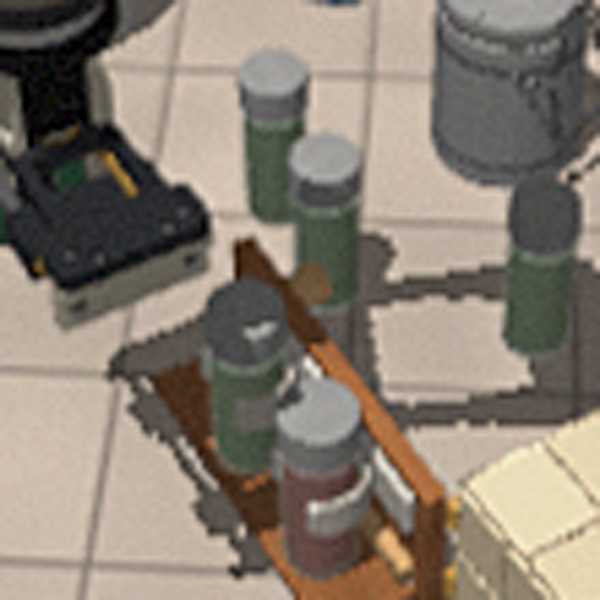

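The new jar's cap (257,74) stands in line and level with the red jar's (360,73), and the clip arms hold it. Now I'll go round to the knob side.

```bash
cat > turn.py <<'E'
import sys
from h import *; from cell import robot
def turn(g,yawt,n,op):
    st=robot.observe(); show(st); p=st["tool_pos"]; yaw=st["tool_rot"][2]; dy=(yawt-yaw)/n; d=(np.array(g)-p)/n
    for i in range(n):
        y=yaw+dy*i; ex=np.array([np.cos(y),np.sin(y)]); ey=np.array([np.sin(y),-np.cos(y)])
        print([op,round(float(ex@d[:2]*1000),1),round(float(ey@d[:2]*1000),1),round(float(-d[2]*1000),1),0,0,round(float(-dy),3)],end=",\n")
g=[float(v) for v in sys.argv[1:4]]; turn(g,float(sys.argv[4]),int(sys.argv[5]),0)
E
python3 turn.py .488 .012 .245 -.981 18
```

```text
t 21.325 p [641.2 177.2 245.6] rpy [3.138 0.007 2.157] F [-0.9  0.  -0.1] open 53.1
[0, -2.9, -12.2, 0.0, 0, 0, 0.174],
[0, -5.0, -11.5, 0.0, 0, 0, 0.174],
[0, -6.9, -10.4, 0.0, 0, 0, 0.174],
[0, -8.6, -9.1, 0.0, 0, 0, 0.174],
[0, -10.1, -7.4, 0.0, 0, 0, 0.174],
[0, -11.2, -5.6, 0.0, 0, 0, 0.174],
[0, -12.0, -3.6, 0.0, 0, 0, 0.174],
[0, -12.4, -1.4, 0.0, 0, 0, 0.174],
[0, -12.5, 0.8, 0.0, 0, 0, 0.174],
[0, -12.2, 2.9, 0.0, 0, 0, 0.174],
[0, -11.5, 5.0, 0.0, 0, 0, 0.174],
[0, -10.4, 6.9, 0.0, 0, 0, 0.174],
[0, -9.1, 8.6, 0.0, 0, 0, 0.174],
[0, -7.5, 10.0, 0.0, 0, 0, 0.174],
[0, -5.6, 11.2, 0.0, 0, 0, 0.174],
[0, -3.6, 12.0, 0.0, 0, 0, 0.174],
[0, -1.4, 12.4, 0.0, 0, 0, 0.174],
[0, 0.7, 12.5, 0.0, 0, 0, 0.174],
```

Request:
move_arm([
  [20, -3, -12, -2, 0, 0, 0.174],
  [0, -5, -12, -2, 0, 0, 0.174],
  [0, -7, -10, -2, 0, 0, 0.174],
  [0, -9, -9, -2, 0, 0, 0.174],
  [0, -10, -7, -2, 0, 0, 0.174],
  [0, -11, -6, -2, 0, 0, 0.174],
  [0, -12, -4, -2, 0, 0, 0.174],
  [0, -12, -1, -2, 0, 0, 0.174],
  [0, -12, 1, -2, 0, 0, 0.174],
  [0, -12, 3, -2, 0, 0, 0.174],
], newtons=10)

```text
time: 22.58
tool_pos: [0.5416, 0.0791, 0.2727]
tool_rot: [3.134, -0.004, 0.355]
contact_force: [0.0, 0.7, 0.7]
opening: 0.0004
```

```bash
python3 turn.py .488 .012 .23 -.981 8
```

```text
t 22.575 p [541.6  79.1 272.7] rpy [ 3.134 -0.004  0.355] F [0.  0.7 0.7] open 0.4
[0, -9.2, 5.5, 5.3, 0, 0, 0.167],
[0, -8.1, 7.0, 5.3, 0, 0, 0.167],
[0, -6.9, 8.2, 5.3, 0, 0, 0.167],
[0, -5.4, 9.3, 5.3, 0, 0, 0.167],
[0, -3.8, 10.0, 5.3, 0, 0, 0.167],
[0, -2.1, 10.5, 5.3, 0, 0, 0.167],
[0, -0.3, 10.7, 5.3, 0, 0, 0.167],
[0, 1.5, 10.6, 5.3, 0, 0, 0.167],
```

Request:
move_arm([
  [0, -9, 5, 4, 0, 0, 0.167],
  [0, -8, 7, 4, 0, 0, 0.167],
  [0, -7, 8, 4, 0, 0, 0.167],
  [0, -5, 9, 4, 0, 0, 0.167],
  [0, -4, 10, 4, 0, 0, 0.167],
  [0, -2, 10, 4, 0, 0, 0.167],
  [0, 0, 11, 4, 0, 0, 0.167],
  [0, 1, 11, 4, 0, 0, 0.167],
  [0, 0, 0, 0, 0, 0, 0],
])

```text
time: 23.7
tool_pos: [0.4736, 0.008, 0.2459]
tool_rot: [-3.137, -0.012, -1.032]
contact_force: [-0.3, -0.6, -0.4]
opening: 0.0007
```

Run:
```python
from h import *; from cell import robot
import pickle
D=pickle.load(open("D.pkl","rb")); st=robot.observe(); show(st)
w=robot.read_camera("wrist"); cv2.imwrite("pics/w22.png",w["img"][:,:,::-1])
print(proj(w,niche2w(D,[(.185,-.018,.112),(.185,-.031,.1),(.213,0,.13),(.135,.046,.168)])).round(1))
g=niche2w(D,(.185,-.075,.092))[0]; print(g); plan(st,g,D[2],4,0)
for n,c in (("B",(.5675,-.112)),("C",(.531,-.041)),("Dj",(.398,-.006))): 
    r=np.array(c)-g[:2]; print(n,np.hypot(*r).round(3))
```

```text
t 23.7 p [473.6   8.  245.9] rpy [-3.137 -0.012 -1.032] F [-0.3 -0.6 -0.4] open 0.7
[[253.4 105.1]
 [254.1 118.9]
 [284.   81.6]
 [179.4  13.7]]
[0.49086643 0.01724063 0.092     ]
[0, -0.2, -4.7, 38.5, -0.001, -0.003, -0.013],
[0, -0.1, -4.7, 38.5, -0.001, -0.003, -0.013],
[0, 0.1, -4.8, 38.5, -0.001, -0.003, -0.013],
[0, 0.3, -4.8, 38.5, -0.001, -0.003, -0.013],
B 0.15
C 0.071
Dj 0.096
```

View pics/w22.png

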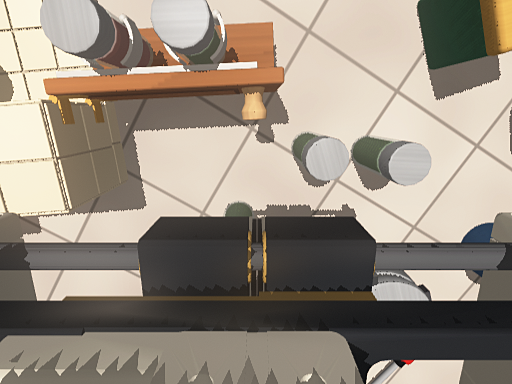

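Run:
```python
from h import *; from cell import robot
w=robot.read_camera("wrist"); 
print(atz(w,238,205,.0), proj(w,[[.398,-.006,0],[.398,-.006,.12],[.3985,-.009,.12]]).round(1), "C",atz(w,326,158,.12))
c=__import__("pickle").load(open("cams0.pkl","rb"))
print(atz(c[0],252.7,235,.12),atz(c[1],120+453*3/8,100+262*3/8,.12))
```

```text
[ 0.41170128 -0.00097183  0.        ] [[236.3 214.4]
 [230.1 251.6]
 [232.8 252.6]] C [ 0.53242524 -0.03708662  0.12      ]
[ 0.39735723 -0.01233413  0.12      ] [ 0.39931429 -0.00058463  0.12      ]
```

Request:
move_arm([
  [0, 0, -5, 38, 0, -0.003, -0.013],
  [0, 0, -5, 38, 0, -0.003, -0.013],
  [0, 0, -5, 38, 0, -0.003, -0.013],
  [0, 0, -5, 36, 0, -0.003, -0.013],
  [0, 0, 0, 0, 0, 0, 0],
])

```text
time: 24.42
tool_pos: [0.4961, 0.0198, 0.0952]
tool_rot: [-3.131, -0.005, -0.96]
contact_force: [0.3, -0.6, 1.2]
opening: 0.0006
```

```bash
cat > cl.py <<'E'
from h import *; from cell import robot
import pickle
D=pickle.load(open("D.pkl","rb"))
st=robot.observe(); show(st); p=st["tool_pos"]; r=p[:2]-D[:2]; rho=np.hypot(*r)
pol=np.arctan2(r[1],r[0])
# tool centre at door coords (~.185,-c): polar = dir - atan(c/.185)
for c in (.041,): print("rho",rho.round(4),"door dir if contact (c=%g)"%c,round(pol+np.arcsin(c/rho),3),"tool yaw",st["tool_rot"][2].round(3),"closed dir .62")
a=st["tool_rot"][2];F=st["contact_force"];print("push force", (-F@np.array([-np.sin(a),np.cos(a),0])).round(1), "side",(F@np.array([np.cos(a),np.sin(a),0])).round(1))
E
python3 cl.py
```

```text
t 24.425 p [496.1  19.8  95.2] rpy [-3.131 -0.005 -0.96 ] F [ 0.3 -0.6  1.2] open 0.6
rho 0.1983 door dir if contact (c=0.041) -1.129 tool yaw -0.96 closed dir .62
push force 0.1 side 0.7
```

Request:
move_arm([
  [0, 0, -10, 1, 0, 0, 0],
  [0, 0, -10, 1, 0, 0, 0],
  [0, 1, -8, 1, 0, 0, -0.02],
  [0, 2, -11, 1, 0, 0, -0.06],
  [0, 3, -15, 1, 0, 0, -0.08],
  [0, 3, -15, 1, 0, 0, -0.08],
  [0, 3, -15, 1, 0, 0, -0.08],
])

```text
time: 25.3
tool_pos: [0.5749, 0.0673, 0.0964]
tool_rot: [-3.129, -0.018, -0.624]
contact_force: [-0.4, 0.5, -1.1]
opening: 0.0007
```

```bash
python3 cl.py
```

```text
t 25.3 p [574.9  67.3  96.4] rpy [-3.129 -0.018 -0.624] F [-0.4  0.5 -1.1] open 0.7
rho 0.1915 door dir if contact (c=0.041) -0.646 tool yaw -0.624 closed dir .62
push force -0.1 side -0.6
```

Run:
```python
from h import *; from cell import robot
w=robot.read_camera("wrist"); cv2.imwrite("pics/w23.png",w["img"][:,:,::-1])
st=robot.observe(); plan(st,st["tool_pos"]*[1,1,0]+[0,0,.092],st["tool_rot"][2],1,0)
```

```text
[0, -0.1, 0.1, 4.5, -0.015, -0.019, 0.0],
```

View pics/w23.png

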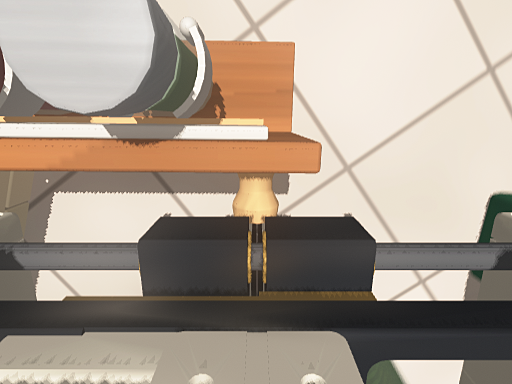

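Request:
move_arm([
  [0, 2, -12, 4, -0.014, -0.018, -0.06],
  [0, 3, -15, 1, 0, 0, -0.08],
  [0, 3, -15, 1, 0, 0, -0.08],
  [0, 3, -15, 1, 0, 0, -0.08],
  [0, 3, -15, 1, 0, 0, -0.08],
  [0, 3, -15, 1, 0, 0, -0.08],
  [0, 3, -15, 1, 0, 0, -0.08],
])

```text
time: 26.22
tool_pos: [0.6359, 0.1558, 0.0904]
tool_rot: [3.139, -0.005, -0.067]
contact_force: [-0.4, -0.7, -0.9]
opening: 0.0003
```

```bash
python3 cl.py;  python3 - <<'E'
from h import *; from cell import robot
st=robot.observe(); plan(st,st["tool_pos"]*[1,1,0]+[0,0,.092],st["tool_rot"][2],1,0)
E
```

```text
t 26.225 p [635.9 155.8  90.4] rpy [ 3.139 -0.005 -0.067] F [-0.4 -0.7 -0.9] open 0.3
rho 0.1941 door dir if contact (c=0.041) -0.084 tool yaw -0.067 closed dir .62
push force 0.8 side -0.3
[0, 0.0, 0.0, -1.6, 0.002, -0.005, -0.0],
```

Remaining ≈0.70 rad. I'll continue and then slow down near the stop.

Request:
move_arm([
  [0, 3, -15, 0, 0, 0, -0.08],
  [0, 3, -15, 0, 0, 0, -0.08],
  [0, 3, -15, 0, 0, 0, -0.08],
  [0, 3, -15, 0, 0, 0, -0.08],
  [0, 3, -15, 0, 0, 0, -0.08],
  [0, 2, -11, 0, 0, 0, -0.06],
])

```text
time: 26.98
tool_pos: [0.643, 0.2446, 0.0924]
tool_rot: [3.135, -0.005, 0.406]
contact_force: [1.2, -1.3, -0.5]
opening: 0.0004
```

```bash
python3 cl.py;  python3 - <<'E'
from h import *; from cell import robot
w=robot.read_camera("wrist"); cv2.imwrite("pics/w24.png",w["img"][:,:,::-1])
st=robot.observe(); plan(st,st["tool_pos"]*[1,1,0]+[0,0,.092],st["tool_rot"][2],1,0)
E
```

```text
t 26.975 p [643.  244.6  92.4] rpy [ 3.135 -0.005  0.406] F [ 1.2 -1.3 -0.5] open 0.4
rho 0.1953 door dir if contact (c=0.041) 0.375 tool yaw 0.406 closed dir .62
push force 1.7 side 0.5
[0, -0.0, -0.0, 0.4, 0.006, -0.006, -0.0],
```

View pics/w24.png

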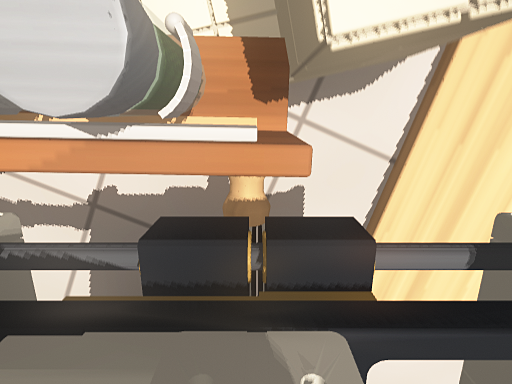

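Request:
move_arm([
  [0, 1.5, -10, 0, 0, 0, -0.05],
  [0, 1.5, -10, 0, 0, 0, -0.05],
  [0, 1, -8, 0, 0, 0, -0.04],
  [0, 1, -6, 0, 0, 0, -0.03],
])

```text
time: 27.52
tool_pos: [0.6323, 0.2789, 0.0934]
tool_rot: [3.133, -0.007, 0.583]
contact_force: [1.1, -1.2, -0.2]
opening: 0.0007
```

```bash
python3 cl.py
```

```text
t 27.525 p [632.3 278.9  93.4] rpy [ 3.133 -0.007  0.583] F [ 1.1 -1.2 -0.2] open 0.7
rho 0.1937 door dir if contact (c=0.041) 0.562 tool yaw 0.583 closed dir .62
push force 1.5 side 0.3
```

Request:
move_arm([
  [0, 0.5, -5, 0, 0, 0, -0.02],
  [0, 0.5, -4, 0, 0, 0, -0.01],
  [0, 0, -4, 0, 0, 0, 0],
])

```text
time: 27.9
tool_pos: [0.6285, 0.2866, 0.0936]
tool_rot: [3.123, -0.007, 0.615]
contact_force: [11.9, -15.8, -2.5]
opening: 0.0005
```

```bash
python3 cl.py
```

```text
t 27.9 p [628.5 286.6  93.6] rpy [ 3.123 -0.007  0.615] F [ 11.9 -15.8  -2.5] open 0.5
rho 0.1929 door dir if contact (c=0.041) 0.607 tool yaw 0.615 closed dir .62
push force 19.7 side 0.6
```

Request:
move_arm([
  [0, 0, -5, 0, 0.01, 0, 0],
])

```text
time: 28.02
tool_pos: [0.6285, 0.2866, 0.0936]
tool_rot: [3.126, -0.008, 0.614]
contact_force: [11.2, -14.9, -3.1]
opening: 0.0004
```

```bash
python3 cl.py
```

```text
t 28.025 p [628.5 286.6  93.6] rpy [ 3.126 -0.008  0.614] F [ 11.2 -14.9  -3.1] open 0.4
rho 0.1929 door dir if contact (c=0.041) 0.607 tool yaw 0.614 closed dir .62
push force 18.6 side 0.6
```

Request:
move_arm([
  [0, 0, 2, 0, 0, 0, 0],
  [0, 0, 6, 0, 0, 0, 0],
  [0, 0, 20, 0, 0, 0, 0],
  [0, 0, 25, -20, 0, 0, 0],
  [0, 0, 10, -50, 0, 0, 0],
  [0, 0, 0, -50, 0, 0, 0],
  [0, 0, 0, -20, 0, 0, 0],
  [0, 0, 20, 0, 0, 0, 0],
  [0, 0, 0, 0, 0, 0, 0],
])

```text
time: 29.15
tool_pos: [0.6782, 0.2108, 0.2365]
tool_rot: [3.128, -0.003, 0.611]
contact_force: [-1.0, -0.4, -1.3]
opening: 0.0004
```

Run:
```python
from h import *; from cell import robot
import pickle
st=robot.observe(); show(st)
w=robot.read_camera("wrist"); t=robot.read_camera("top"); s=robot.read_camera("side")
pickle.dump((w,t,s),open("c9.pkl","wb"))
cv2.imwrite("pics/w25.png",w["img"][:,:,::-1])
cv2.imwrite("pics/d9.png",np.hstack([cv2.resize(s["img"][200:350,160:310,::-1],(400,400),interpolation=2),cv2.resize(t["img"][135:285,70:220,::-1],(400,400),interpolation=2)]))
```

```text
t 29.15 p [678.2 210.8 236.5] rpy [ 3.128e+00 -3.000e-03  6.110e-01] F [-1.  -0.4 -1.3] open 0.4
```

View pics/w25.png

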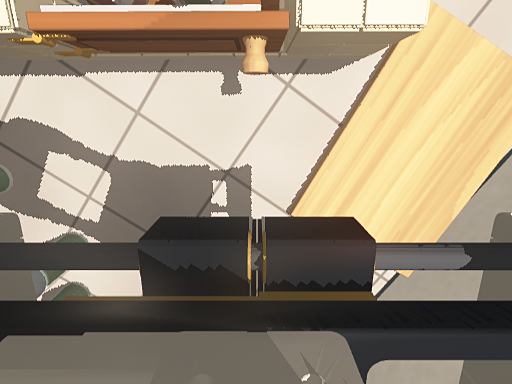

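View pics/d9.png

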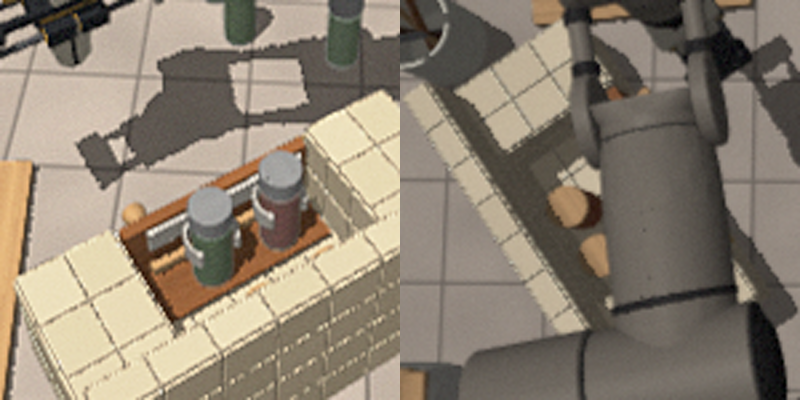

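Run:
```python
import cv2
a=cv2.imread("pics/w25.png"); cv2.imwrite("pics/w25c.png",cv2.resize(a[0:90,200:440],None,fx=3.3,fy=3.3,interpolation=2))
```

```text
(no output)
```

View pics/w25c.png

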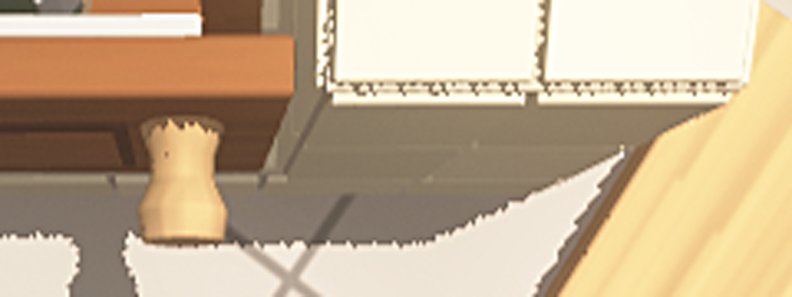

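Run:
```python
from h import *; import pickle
w,t,s=pickle.load(open("c9.pkl","rb"))
k=3.3
a=[atz(w,200+u/k,v/k,.13)[:2] for u,v in((10,96),(290,97))]
b=[atz(w,200+u/k,v/k,.135)[:2] for u,v in((340,98),(735,96))]
n=np.array([-np.sin(.617),np.cos(.617)])
print("panel n-coords mm",[round(float(n@p)*1000,1) for p in a],"masonry",[round(float(n@p)*1000,1) for p in b])
cv2.imwrite("pics/t9.png",t["img"][:,:,::-1]); cv2.imwrite("pics/s9.png",s["img"][:,:,::-1])
```

```text
panel n-coords mm [-87.3, -87.9] masonry [-89.3, -89.3]
```

View pics/s9.png

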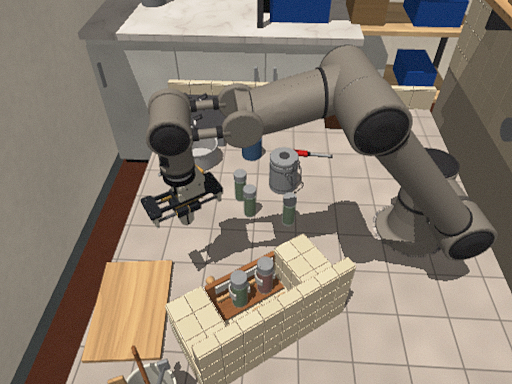

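View pics/t9.png

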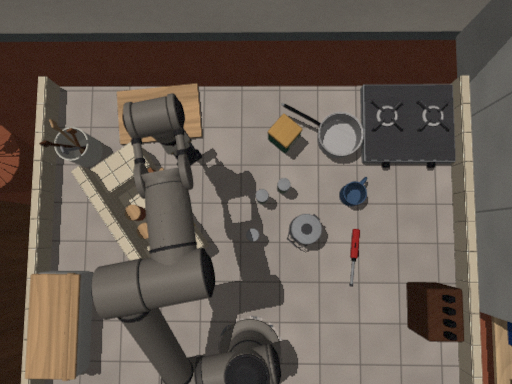

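The door is flush with the masonry to within about 2 mm, both jars stand in their clips, the bystanders are at their starting pixels, and the robot touches nothing. I'll hand it in.

Run:
```python
from cell import robot
print(robot.observe()["contact_force"].round(1)); robot.hand_in()
```

```text
[ 0.4  0.5 -0.3]
the job is handed in; nothing more can be done
```

The job is done and handed in at about 29 s of the 69 s allowed. The jar is in the free clip, the door is shut, and nothing else was moved.

- **Opening:** I pushed the door from the inside until it stopped moving, at a peak of about 30 N. A first camera fit afterwards read about 1.58 rad instead of 1.6. Inserting the jar pushed the door back out, and a refit read about 1.60.
- **Jar:** I took the farthest look-alike by its cap and pushed it in upright from the front. The force peaked at 17 N, above the 7–10 N given, partly because jar and tool were leaning slightly. It then fell away to nothing, and contact was about 9 N on the rail and 15 N on the ledge, below the 35 N ramming limit. After release it stood level and in line with the red jar.
- **Closing:** I pushed on the knob until the door met its stop, at about 20 N with no further travel. The last pictures show the panel within about 2 mm of the masonry front, both jars in their clips and the other things at their starting places.
- **Cameras:** The side and top cameras disagreed by up to 10 mm in y, so I relied on the wrist camera for the fine positions. The arm also drifted several millimetres between moves, and I corrected that as I went.

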